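# Check the guide wheels, load and feed the tube tray

## Task

Ready the cigar-tube feeder for the shift: take the top of the left-hand guide wheel (left as seen from the robot) lightly between the fingers and rock it on its axle well over to the left and then to the right, more than once if need be, to feel for bearing play, do the same with the right-hand wheel, and lay the brass weight in the middle of the black pad of the stand whose wheel is loose, leaving that wheel well over to one side. Lay every aluminium tube lengthwise in a groove of the feed tray, one to a groove and centred on the two rails. Only when the weight and all the tubes are in place, work the feed lever exactly three full strokes, to its stop and back, so that the tray moves on three notches; leave the other things on the bench alone.

Things in the scene. Friction and masses are not known exactly. Their poses are not given: they have to be found in the camera images.
- stand_a: fixed grey guide-wheel stand, both alike. Base 215 x 76 x 10 mm, long along its x; origin at table level under the wheel; -x end, with the pad, nearest the robot; axle along y. Upright wheel, 100 mm diameter, round rubber tyre 14 mm thick, centre 80 mm, top 130 mm above the table, between two fork arms (24 mm along x, inner faces at y = +-23 mm, outer +-29, tops at 94 mm). It also spins
- pad_a (a point): centre of the top of the black rubber pad, 60 x 60 mm, 12 mm above the table, on stand_a's base, 115 mm in front (-x) of its wheel
- rim_a (a point): highest point of the wheel of stand_a, 50 mm above the axle about which it rocks; leans with the wheel. The wheel's round rubber tyre is 14 mm thick here along y (the web below it 6 mm); the fingers straddle it from above. A hard pinch clamps it and hides the play; leaving a few mm of slack lets it be felt
- rock_a (a joint): tilt of this stand's wheel on its axle, rad: 0 upright, + when its top leans to the stand's +y (left from the robot); stops at +-0.16. One wheel is sound: it yields springily (about 1.4 N per mm at the rim) and springs back upright when let go. The other is worn: it flops over with under 1 N and stays leaning where left. Which is which must be felt
- stand_b: fixed grey guide-wheel stand, both alike. Base 215 x 76 x 10 mm, long along its x; origin at table level under the wheel; -x end, with the pad, nearest the robot; axle along y. Upright wheel, 100 mm diameter, round rubber tyre 14 mm thick, centre 80 mm, top 130 mm above the table, between two fork arms (24 mm along x, inner faces at y = +-23 mm, outer +-29, tops at 94 mm). It also spins
- pad_b (a point): centre of the top of the black rubber pad, 60 x 60 mm, 12 mm above the table, on stand_b's base, 115 mm in front (-x) of its wheel
- rim_b (a point): highest point of the wheel of stand_b, 50 mm above the axle about which it rocks; leans with the wheel. The wheel's round rubber tyre is 14 mm thick here along y (the web below it 6 mm); the fingers straddle it from above. A hard pinch clamps it and hides the play; leaving a few mm of slack lets it be felt
- rock_b (a joint): tilt of this stand's wheel on its axle, rad: 0 upright, + when its top leans to the stand's +y (left from the robot); stops at +-0.16. One wheel is sound: it yields springily (about 1.4 N per mm at the rim) and springs back upright when let go. The other is worn: it flops over with under 1 N and stays leaning where left. Which is which must be felt
- tube1: bare aluminium cigar tube, 120 mm long (its x), 18 mm in diameter, about 45 g, with a square black cap 18 x 18 x 20 mm on each end so that it does not roll; both ends alike, any side may be up. Origin at its centre. Lies at first on the steel plate (4 mm thick), crosswise; some of the four may be absent
- tube2: bare aluminium cigar tube, 120 mm long (its x), 18 mm in diameter, about 45 g, with a square black cap 18 x 18 x 20 mm on each end so that it does not roll; both ends alike, any side may be up. Origin at its centre. Lies at first on the steel plate (4 mm thick), crosswise; some of the four may be absent
- tube3: bare aluminium cigar tube, 120 mm long (its x), 18 mm in diameter, about 45 g, with a square black cap 18 x 18 x 20 mm on each end so that it does not roll; both ends alike, any side may be up. Origin at its centre. Lies at first on the steel plate (4 mm thick), crosswise; some of the four may be absent
- tube4: bare aluminium cigar tube, 120 mm long (its x), 18 mm in diameter, about 45 g, with a square black cap 18 x 18 x 20 mm on each end so that it does not roll; both ends alike, any side may be up. Origin at its centre. Lies at first on the steel plate (4 mm thick), crosswise; some of the four may be absent
- weight: plain brass bar weight 60 x 24 x 20 mm (x, y, z), about 220 g, two dark bands; origin at its centre; lies at first on the steel plate among the tubes; used to mark a stand
- tray_mid (a point): middle of the feed tray (124 x 200 mm), 51 mm above the table, moving with it. Tubes lie along its x in four grooves at y = -66, -22, 22, 66 mm: notches 26 mm wide, 12 mm deep in two wooden rails (16 mm wide, at x = -42 and 42 mm) that carry the caps; a seated tube's centre is level with this point. Between the rails the fingers have room down to 29 mm below it
- tray (a joint): travel of the tray along its own +y: m, 0 at the start, at most 0.084; each full stroke of the lever moves it one notch of 0.020; it slides stiffly (about 5 N) and stays where it is
- lever (a joint): feed lever, rad: 0 at rest (leaning 0.3 rad to the tray's -y), 0.6 at its stop (0.3 rad to +y). A full stroke goes to the stop and back to rest; a spring returns it. A ratchet feeds the tray only on the way to the stop and catches the next notch when back at rest. Takes about 3 to 6 N at the knob
- lever_tip (a point): centre of the lever's black ball knob, 26 mm diameter, on a 10 mm rod 115 mm above its pivot; its z is along the rod. The pivot is fixed, 6 mm above the table, 85 mm from the tray's middle line on the -x (robot's) side, level in y with tray_mid when the tray is at 0. The knob swings along the tray's y; there is free room on its -y side to push it from
- paste_bowl: terracotta bowl, 90 mm across, 45 mm high; bystander, to be left alone; origin under its centre
- tin: small flat steel tin, 40 mm across, 18 mm high, between the stands; bystander, to be left alone; origin under its centre
- spool: small wooden spool, 36 mm across, 28 mm high; bystander, to be left alone; origin under its centre
Mind the look-alikes: they are no part of the job. What is shaped like the tube3 but blue or green is not meant.

How it is judged:
By the outcome, as a careful person would: the job done as asked, in the order asked, and still so for the second after the job is handed in, with the robot touching nothing.
Of tube1, tube2, tube3, tube4 only 2 to 4 are there at a start; the rules pass over those that are not, and their reading is None.
At some moment in a run one of tube1, tube2, tube3, tube4, weight may be knocked a few centimetres aside while the robot is not near it.
Once in a run the grip may slacken for a moment while it holds something.
It also fails if it takes over 210 s, if anything falls off the work surface, if the arm or the gripper's body presses on something with over 40 N, if the wrist force passes 120 N, or if a joint passes its speed limit or range.

## Robot

A 6-joint arm with a two-finger parallel gripper is mounted at the origin on the work surface. World frame = base frame: x ahead of the robot, y to its left, z up, the work surface at z = 0. Lengths are in m, angles in rad, forces in N, time in s.
With the tool pointing down it reaches from about 0.3 to 0.875 m from the base axis. Payload 4.2 kg.
Tool frame: the origin (TCP) lies at the very end of the fingers, on their centre line; the grasp point (between the pads) lies 19 mm behind it; z points along the fingers, x is the direction in which the jaws open and shut, and the axes are right-handed (so a half turn about z gives the same grasp; the last joint's range is limited). The gripper opens to 85 mm and grips with 20 to 120 N. Pads are 22 mm wide; open, the fingers measure 114 mm over their backs; the gripper's body (76 mm by 85 mm) begins 54 mm behind the grasp point. The pads swing forward as they close: fully open they stand 13 mm farther back than shut.
Start: joints at [-1.309, 0.32, 1.565, -0, 1.257, -0.02], TCP at [0.16, -0.552, 0.231] pointing down, gripper open.
Joint ranges: [-3.11, 3.11], [-0.84, 2.01], [0.21, 2.61], [-1.34, 4.49], [0.05, 2.63], [-2.56, 2.56]. Speed limits (rad/s): [2.57, 2.57, 3.14, 3.14, 3.14, 3.14].

## Interface

Orientations are given as a unit quaternion [x, y, z, w].
In Python, from station import arm, camera, camera_info gives the robot as it stands.
- The arm moves only by the shell command python3 -m pendant 'ROWS' [FORCE]. ROWS is JSON, a list of rows, each a list of 7 numbers: the turn, a rotation vector about the tool's x, y, z in degrees, then the shift along the tool's x, y, z in m, then the closure in counts, from 0 (fully open) to 255 (shut). In form: [[wx, wy, wz, x, y, z, fingers], ...]. A call has 1 to 8 rows; each row is the pose to reach, as a shift and turn from the pose commanded when the call began, along the tool's axes at that moment; what a row does not reach only later rows make up. A row lasts 1/10 s, in which the tool goes at most 50 mm and 8.59 degrees, less where a joint would pass 70% of its speed; a pose out of reach is approached as far as the arm can. A call with a gripper value outside its range is refused whole. The fingers move at their own pace and stop on an object; FORCE is the grip in N (left out, the last holds). Time passes only in rows, so rows that repeat a pose let the fingers close. It gives the time, the measured TCP pose, the force and the opening at its end, in the units of the state.
- arm.observe(): the state, without advancing time (a new reading comes with each control period).
- camera(name): name is "side" or "top" or "wrist"; returns the picture (420x560x3 uint8, red, green, blue); there is no depth.
- camera_info(name): a dict with "vfov" (degrees; the focal length in pixels is half the picture's height over the tangent of half this angle, whatever the lens; pixels are square), "cx", "cy" (the principal point, pixels), "R" (3x3) and "t" (3): a world point X has camera coordinates R X + t; the wrist camera has in their place "hand_eye" (4x4, takes a point from camera to tool coordinates, whose origin is the TCP and whose axes are the tool frame's). Camera axes: x right, y down, z forward; pixel columns grow to the right and rows downward; lengths in m; the calibration is good to about 2 mm. A picture is of the moment at which its call begins: read the wrist's pose just before it. camera_info takes no time and is no camera call.
- arm.close_job(): hands the job in, once; it reports no verdict.
The state is a dict: "t": time; "qpos": joint angles; "dq": joint speeds; "joint_torque": joint torques, N m; "tool_pos": TCP position; "tcp_rot": TCP orientation; "contact_force": force on the tool from outside, world axes, zero at the start; "ft_torque": the same for the moment, N m; "opening": finger opening in m.
Only numpy, scipy, OpenCV 4.12 (cv2) and the standard library are available. Lean on these libraries where they do the work, as an engineer would, in place of code of your own. Each camera call takes 0.05 s, during which the arm holds its last target.

## Working session

There is one attempt and no reset: what is moved stays moved. The work goes in short steps, Python scripts to look and compute and a shell command to move; the robot and the scene stay as the last step left them, time stands still between calls to the robot, and variables do not carry over. Pictures are saved under pics/ and viewed, and the job is handed in when it is done.

```bash
ls; mkdir -p pics
python3 - <<'E'
from station import arm,camera,camera_info
import cv2
print(arm.observe())
for n in ["side","top","wrist"]:
    cv2.imwrite(f"pics/{n}0.png",camera(n)[:,:,::-1]); print(n,camera_info(n))
E
```

```text
pics
{'t': 0.0, 'qpos': array([-1.30898809e+00,  3.20282094e-01,  1.56569505e+00, -5.09824698e-06,
        1.25740425e+00, -2.00009885e-02]), 'dq': array([ 0.00060014,  0.00067096, -0.0004528 ,  0.00015119,  0.00199163,
        0.00168914]), 'joint_torque': array([ 1.13901475e-03, -4.15526819e+01, -2.34163177e+01,  5.92957875e-06,
        8.13116116e-03, -1.81709333e-05]), 'tool_pos': array([ 0.15977632, -0.55184709,  0.23048168]), 'tcp_rot': array([ 7.99404294e-01, -6.00792788e-01, -7.05569543e-04, -5.49615677e-04]), 'contact_force': array([-0.17043935,  0.40204555,  0.61873495]), 'ft_torque': array([ 0.00036357, -0.00460857,  0.0211369 ]), 'opening': 0.08555795712219053}
side {'vfov': 53.58824180791641, 'cx': 278.1148856990339, 'cy': 203.61413463772024, 'R': array([[-0.99940447, -0.02714452, -0.02130467],
       [ 0.00152869,  0.58197185, -0.81320749],
       [ 0.03447285, -0.81275577, -0.58158377]]), 't': array([0.53599308, 0.03817198, 1.21596281])}
top {'vfov': 47.65053058874372, 'cx': 281.3150233998899, 'cy': 198.21237599967316, 'R': array([[-0.10413774, -0.9945489 , -0.0052735 ],
       [-0.97241936,  0.10293037, -0.20929865],
       [ 0.20870055, -0.01666783, -0.97783754]]), 't': array([0.11588434, 0.54682285, 1.161296  ])}
wrist {'vfov': 58.6895532772879, 'cx': 279.6868263837959, 'cy': 209.25126706185233, 'hand_eye': array([[ 9.99999700e-01, -7.37778944e-04, -2.36019587e-04,
         7.94371673e-04],
       [ 7.74289384e-04,  9.60840350e-01,  2.77101466e-01,
        -7.03163352e-02],
       [ 2.23375153e-05, -2.77101566e-01,  9.60840633e-01,
        -1.43739280e-01],
       [ 0.00000000e+00,  0.00000000e+00,  0.00000000e+00,
         1.00000000e+00]])}
```

View pics/top0.png

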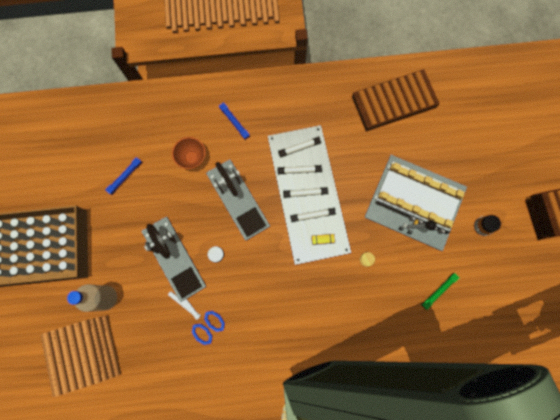

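View pics/side0.png

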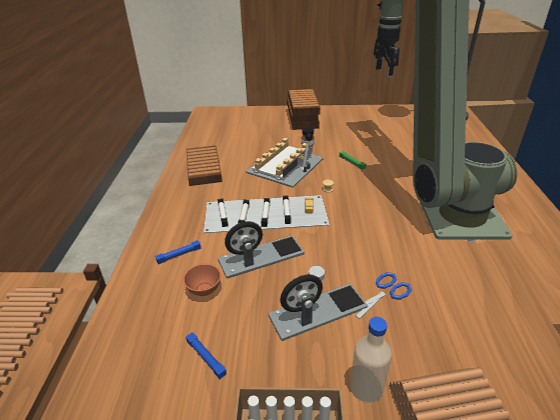

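View pics/wrist0.png

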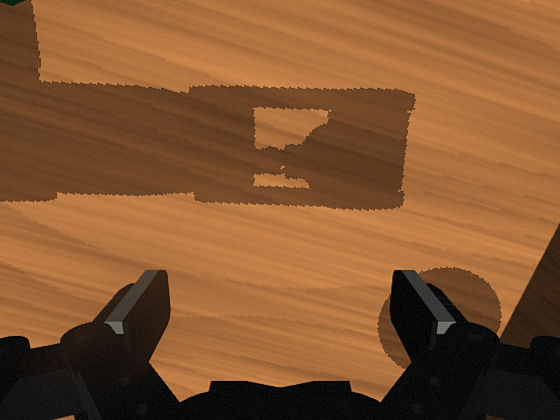

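```bash
cat > h.py <<'E'
import numpy as np, cv2
from station import arm,camera,camera_info
from scipy.spatial.transform import Rotation as Ro
def cam(name,st=None):
    ci=camera_info(name); f=210/np.tan(np.radians(ci['vfov']/2))
    if name=='wrist':
        st=st or arm.observe(); T=np.eye(4);T[:3,:3]=Ro.from_quat(st['tcp_rot']).as_matrix();T[:3,3]=st['tool_pos']
        C=T@ci['hand_eye'];R=C[:3,:3].T;t=-R@C[:3,3]
    else: R=np.array(ci['R']);t=np.array(ci['t'])
    return dict(f=f,cx=ci['cx'],cy=ci['cy'],R=R,t=t)
def ray(c,u,v):
    d=c['R'].T@np.array([(u-c['cx'])/c['f'],(v-c['cy'])/c['f'],1]);return -c['R'].T@c['t'],d/np.linalg.norm(d)
def onz(c,u,v,z):
    o,d=ray(c,u,v);return o+d*(z-o[2])/d[2]
def tri(obs):
    A=np.zeros((3,3));b=np.zeros(3);rs=[]
    for c,u,v in obs:
        o,d=ray(c,u,v);P=np.eye(3)-np.outer(d,d);A+=P;b+=P@o;rs.append((o,P))
    X=np.linalg.solve(A,b);return X,max(np.linalg.norm(P@(X-o)) for o,P in rs)
def proj(c,X):
    p=c['R']@np.asarray(X)+c['t'];return p[:2]/p[2]*c['f']+[c['cx'],c['cy']]
def shot(name,fn):
    st=arm.observe();im=camera(name)[:,:,::-1].copy();cv2.imwrite(f'pics/{fn}.png',im);return im,cam(name,st)
def tool(target,yaw=None):
    """shift in current tool axes to reach target (TCP), uses measured pose"""
    st=arm.observe();R=Ro.from_quat(st['tcp_rot']).as_matrix();return R.T@(np.asarray(target)-st['tool_pos'])
def crop(fn,out,x0,y0,x1,y1,k):
    im=cv2.imread(f'pics/{fn}.png')[y0:y1,x0:x1];cv2.imwrite(f'pics/{out}.png',cv2.resize(im,None,fx=k,fy=k,interpolation=cv2.INTER_CUBIC))
E
python3 - <<'E'
from h import *
crop('top0','top0a',130,120,330,300,4); crop('top0','top0b',340,140,500,300,3.7)
crop('side0','side0a',190,190,390,340,4);crop('side0','side0b',230,100,350,190,6)
E
```

```text
(no output)
```

View pics/top0a.png

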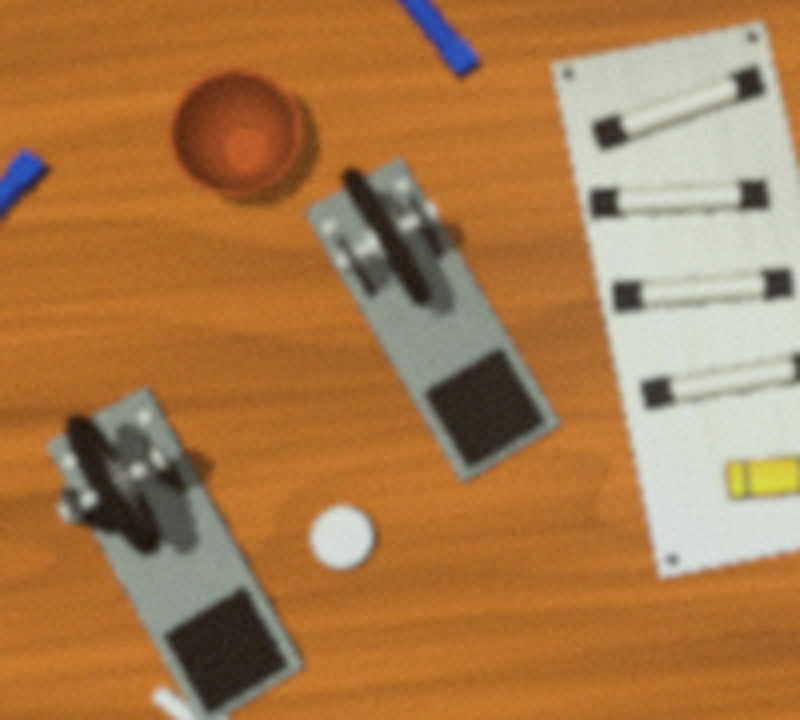

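View pics/top0b.png

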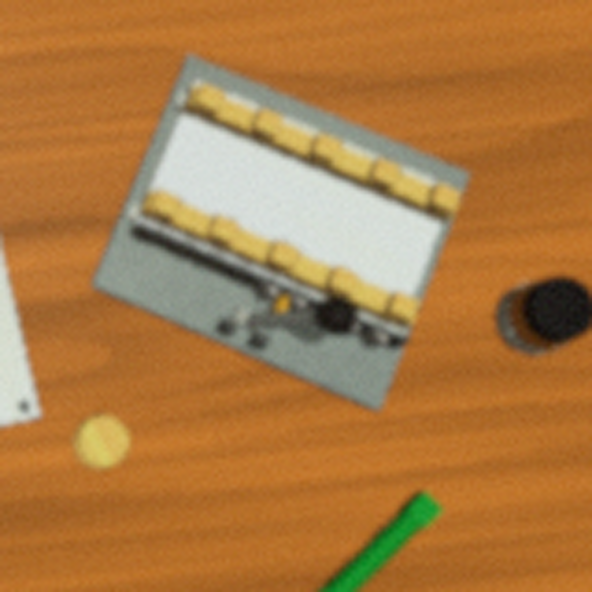

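View pics/side0a.png

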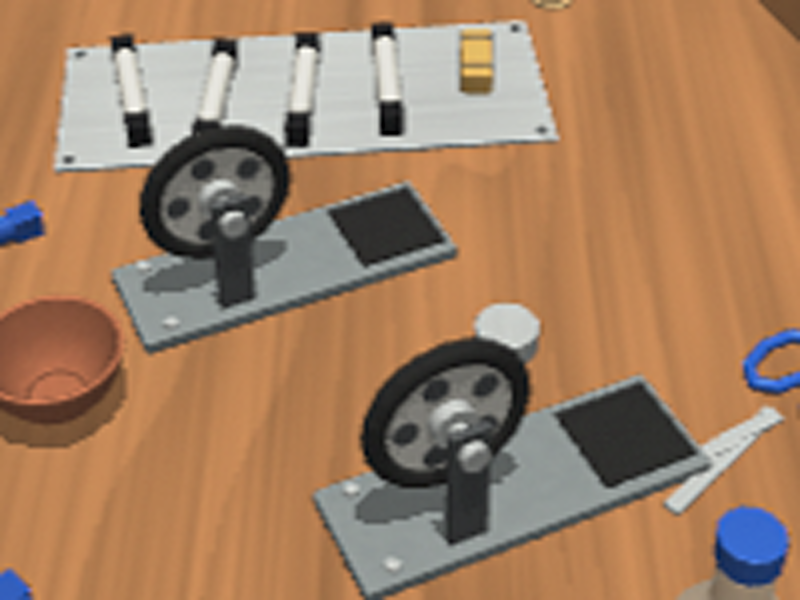

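View pics/side0b.png

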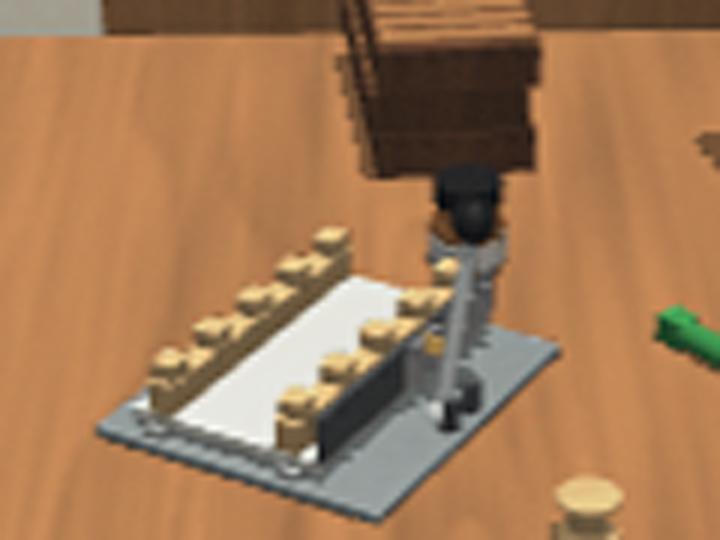

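```bash
cat > seg.py <<'E'
from h import *
def blobs(im,m,amin,amax):
    n,l,s,c=cv2.connectedComponentsWithStats(m.astype(np.uint8)*255,connectivity=4)
    out=[]
    for i in range(1,n):
        if amin<=s[i,4]<=amax:
            cn=max(cv2.findContours((l==i).astype(np.uint8),0,2)[0],key=cv2.contourArea)
            r=cv2.minAreaRect(cn); out.append((c[i],s[i,4],r))
    return out
E
python3 - <<'E'
from seg import *
for n in ['top','side']:
    im=cv2.imread(f'pics/{n}0.png');c=cam(n);hsv=cv2.cvtColor(im,cv2.COLOR_BGR2HSV)
    print(n,'dark')
    for b in blobs(im,hsv[:,:,2]<75,8,1500):
        u,v=b[0]
        if 130<u<520 and 120<v<345:
            print(b[0].round(1),b[1],np.round(b[2][1],1),round(b[2][2]),onz(c,u,v,.012).round(3))
    print('yellow')
    for b in blobs(im,(hsv[:,:,1]>110)&(hsv[:,:,2]>150)&(hsv[:,:,0]>19)&(hsv[:,:,0]<35),8,1500):
        u,v=b[0];print(b[0].round(1),b[1],np.round(b[2][1],1),round(b[2][2]),onz(c,u,v,.018).round(3))
    print('white')
    for b in blobs(im,(hsv[:,:,1]<30)&(hsv[:,:,2]>150),20,9000):
        u,v=b[0];print(b[0].round(1),b[1],np.round(b[2][1],1),round(b[2][2]),onz(c,u,v,.02).round(3))
E
```

```text
top dark
[316.7 140.5] 28 [5. 5.] 90 [ 0.716 -0.056  0.012]
[281.9 152.7] 29 [5.1 5.4] 72 [0.691 0.042 0.012]
[227.5 179.8] 209 [37.7  7.9] 60 [0.631 0.196 0.012]
[317.8 168.4] 27 [5. 4.] 90 [ 0.637 -0.049  0.012]
[280.7 170.3] 23 [5. 4.] 90 [0.643 0.051 0.012]
[237.5 179.4] 35 [7.6 4.4] 72 [0.63  0.169 0.012]
[221.1 189.3] 16 [6.3 2.2] 63 [0.607 0.215 0.012]
[324.  190.3] 26 [5. 4.] 90 [ 0.575 -0.058  0.012]
[286.1 193.6] 27 [5. 4.] 90 [0.577 0.043 0.012]
[394.2 209.7] 100 [38.9  3.3] 25 [ 0.503 -0.237  0.012]
[250.7 221.6] 456 [21.3 21.6] 59 [0.512 0.144 0.012]
[331.5 211. ] 22 [4.7 4.1] 72 [ 0.517 -0.071  0.012]
[293.8 218. ] 23 [4. 4.] 90 [0.509 0.03  0.012]
[489.8 223.6] 269 [16. 19.] 90 [ 0.44  -0.48   0.012]
[429.6 224.8] 97 [ 9. 12.] 90 [ 0.454 -0.323  0.012]
[157.9 242.3] 343 [38.3 17. ] 58 [0.482 0.39  0.012]
[439.  230.1] 15 [4.9 2.7] 63 [ 0.437 -0.345  0.012]
[446.2 231.8] 8 [2.2 2.7] 63 [ 0.431 -0.363  0.012]
[172.2 239.6] 48 [8.5 6.7] 27 [0.486 0.353 0.012]
[186.1 282.2] 498 [22.  22.8] 60 [0.372 0.324 0.012]
[423.5 306.1] 17 [8.1 3.2] 60 [ 0.25  -0.272  0.012]
yellow
[
[... 4489 characters left out ...]
2] 45 [ 0.982 -0.057  0.02 ]
[265.1 212.8] 2926 [ 29.8 125.2] 86 [0.574 0.007 0.02 ]
[102.3 238.1] 3171 [ 51.1 102.5] 26 [1.015 0.122 0.02 ]
[243.6 236.4] 21 [2.9 8.1] 67 [0.627 0.114 0.02 ]
[253.9 259. ] 710 [20.  82.6] 73 [0.592 0.203 0.02 ]
[316.6 270.8] 135 [10. 15.] 90 [0.435 0.245 0.02 ]
[302.  292.1] 32 [3.6 9.5] 69 [0.472 0.314 0.02 ]
[318.4 314.5] 1225 [ 32.7 117.1] 75 [0.437 0.379 0.02 ]
[ 92.2 305.2] 30 [4.  8.9] 27 [0.95  0.357 0.02 ]
[252.8 400.4] 94 [ 9. 10.] 90 [0.566 0.576 0.02 ]
[270.8 400.7] 94 [10. 10.] 90 [0.533 0.576 0.02 ]
[288.9 400.9] 95 [10. 10.] 90 [0.501 0.576 0.02 ]
[307.  401.2] 94 [10. 10.] 90 [0.468 0.576 0.02 ]
[325.  401.5] 93 [ 9. 10.] 90 [0.435 0.576 0.02 ]
```

Run:
```python
from h import *
c=cam('top')
for P in ([(305,213),(402,158),(560,425),(466,482)],[(48,443),(148,388),(303,664)]):
    X=[onz(c,130+x/4,120+y/4,.01) for x,y in P]
    print(np.round(X,3), [np.degrees(np.arctan2(*(X[i]-X[j])[[1,0]])).round(1) for i,j in ((1,2),(0,1))])
    if len(X)==4: print(np.degrees(np.arctan2(*(X[0]-X[3])[[1,0]])))
# tray base
k=3.7
P=[(188,53),(470,174),(381,410),(93,287)]
X=np.array([onz(c,340+x/k,140+y/k,.005) for x,y in P]);print(X.round(3))
for i,j in ((0,1),(3,2),(0,3),(1,2)): print(np.degrees(np.arctan2(*(X[i]-X[j])[[1,0]])).round(1))
```

```text
[[0.656 0.252 0.01 ]
 [0.688 0.183 0.01 ]
 [0.494 0.095 0.01 ]
 [0.463 0.16  0.01 ]] [np.float64(24.6), np.float64(114.8)]
25.477443207395442
[[0.518 0.431 0.01 ]
 [0.547 0.364 0.01 ]
 [0.357 0.274 0.01 ]] [np.float64(25.2), np.float64(113.8)]
[[ 0.658 -0.253  0.005]
 [ 0.545 -0.442  0.005]
 [ 0.383 -0.348  0.005]
 [ 0.492 -0.159  0.005]]
59.3
60.2
-29.6
-30.1
```

```bash
python3 -m pendant '[[0,0,0,-0.25,-0.37,-0.09,0],[0,0,0,-0.25,-0.37,-0.09,0],[0,0,0,-0.25,-0.37,-0.09,0],[0,0,0,-0.25,-0.37,-0.09,0],[0,0,0,-0.25,-0.37,-0.09,0],[0,0,0,-0.25,-0.37,-0.09,0],[0,0,0,-0.25,-0.37,-0.09,0],[0,0,0,-0.25,-0.37,-0.09,0]]' 30
python3 - <<'E'
from h import *
print(tool([.44,.36,.30]),arm.observe())
E
```

```text
t: 0.95
tool_pos: [0.4117, -0.2493, 0.3107]
tcp_rot: [0.799, -0.601, 0.0, 0.0]
contact_force: [1.1, -0.6, -1.0]
opening: 0.085
[-0.57744922 -0.19651421  0.01055967] {'t': 0.95, 'qpos': array([-5.68275174e-01,  1.27296376e-01,  1.62076273e+00, -1.65628543e-04,
        1.39343970e+00,  7.20915598e-01]), 'dq': array([ 1.02207673,  0.04886389, -0.29965266, -0.00229435,  0.24020504,
        1.00925285]), 'joint_torque': array([ -4.89354819, -34.05321836, -23.063972  ,   0.04965059,
         0.10100807,  -0.83864719]), 'tool_pos': array([ 0.41171645, -0.24931358,  0.31067441]), 'tcp_rot': array([ 7.99351728e-01, -6.00863384e-01,  5.30021801e-05,  7.77008642e-05]), 'contact_force': array([ 1.13850512, -0.63547969, -0.96378962]), 'ft_torque': array([-0.02816839, -0.03742531,  0.0094932 ]), 'opening': 0.08501165672270534}
```

```bash
python3 -m pendant '[[0,0,-5,-0.05,-0.03,0,0],[0,0,-9,-0.57,-0.19,0.01,0],[0,0,-9,-0.57,-0.19,0.01,0],[0,0,-9,-0.57,-0.19,0.01,0],[0,0,-9,-0.57,-0.19,0.01,0],[0,0,-9,-0.57,-0.19,0.01,0],[0,0,-9,-0.57,-0.19,0.01,0],[0,0,-9,-0.57,-0.19,0.01,0]]'
python3 - <<'E'
from h import *
print(tool([.44,.36,.30]))
E
```

```text
t: 1.75
tool_pos: [0.4303, 0.1491, 0.3039]
tcp_rot: [0.844, -0.536, 0.0, 0.0]
contact_force: [1.2, -0.4, 0.3]
opening: 0.0853
[-0.18677634 -0.09846971  0.00387631]
```

```bash
python3 -m pendant '[[0,0,0,-0.16,-0.09,0.0,60],[0,0,0,-0.16,-0.09,0.0,60],[0,0,0,-0.16,-0.09,0.0,60],[0,0,0,-0.16,-0.09,0.0,60],[0,0,0,-0.16,-0.09,0.0,60],[0,0,0,-0.16,-0.09,0.0,60],[0,0,0,-0.16,-0.09,0.0,60]]'
python3 - <<'E'
from h import *
im,c=shot('wrist','w1'); print(arm.observe()['tool_pos'], proj(c,[.476,.373,.13]),proj(c,[.372,.3245,.012]))
E
```

```text
t: 2.45
tool_pos: [0.4442, 0.3292, 0.3038]
tcp_rot: [0.844, -0.537, 0.0, 0.0]
contact_force: [-0.6, -0.3, -0.1]
opening: 0.065
[0.44428721 0.32898923 0.30409443] [247.24065762 129.82862816] [257.42642692 218.45365634]
```

View pics/w1.png

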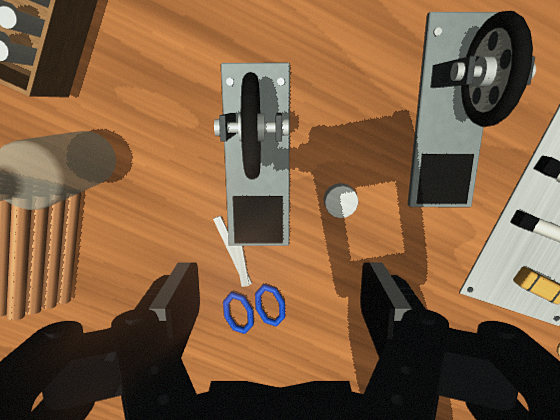

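Run:
```python
from h import *
im=cv2.imread('pics/w1.png');c=cam('wrist')
print(onz(c,252,127,.08),onz(c,217,127,.08),onz(c,287,127,.08), proj(c,[.476,.373,.08]))
# pad
for P in [(257,220),(446,180)]: print(onz(c,*P,.012))
# wheel in side/top
for n,(a,b) in dict(side=(190+(447)/4,190+414/4),top=(130+112/4,120+484/4)).items(): print(n,onz(cam(n),a,b,.08),proj(cam(n),[.476,.373,.08]))
print(tool([.476,.373,.21]))
```

```text
[0.47552421 0.37213945 0.08      ] [0.46125551 0.40269843 0.08      ] [0.48979348 0.34157925 0.08      ] [251.38238892 126.15626152]
[0.37012097 0.32412079 0.012     ]
[0.51060638 0.14106547 0.012     ]
side [0.47427648 0.3728292  0.08      ] [300.9384739  293.55615406]
top [0.47576613 0.37292681 0.08      ] [157.96570924 240.90936226]
[-0.02646487 -0.04739657  0.09407225]
```

```bash
python3 -m pendant '[[0,0,0,-0.0265,-0.047,0.08,135],[0,0,0,-0.0265,-0.047,0.09,135],[0,0,0,-0.0265,-0.047,0.09,135],[0,0,0,-0.0265,-0.047,0.09,135],[0,0,0,-0.0265,-0.047,0.09,135]]'
python3 - <<'E'
from h import *
im,c=shot('wrist','w2'); print(tool([.4755,.3725,.108]))
E
```

```text
t: 3.0
tool_pos: [0.4762, 0.3736, 0.2161]
tcp_rot: [0.844, -0.537, 0.001, -0.001]
contact_force: [0.4, 0.9, 0.9]
opening: 0.0402
[0.00089187 0.00167898 0.10856488]
```

View pics/w2.png

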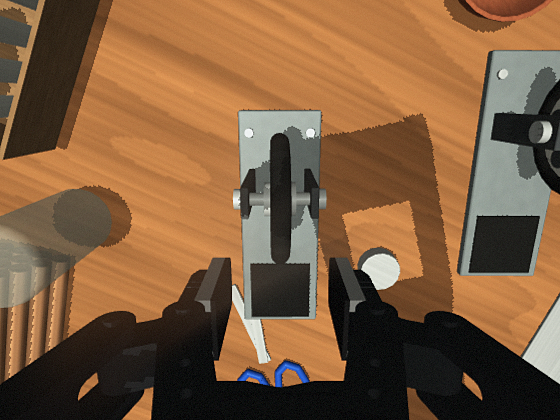

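```bash
python3 -m pendant '[[0,0,0,0.001,0.0017,0.05,135],[0,0,0,0.001,0.0017,0.09,135],[0,0,0,0.001,0.0017,0.108,135],[0,0,0,0.001,0.0017,0.108,180],[0,0,0,0.001,0.0017,0.108,193],[0,0,0,0.001,0.0017,0.108,193]]' 20
python3 - <<'E'
from h import *
im,c=shot('wrist','w3'); o=arm.observe();print(tool([.4755,.3725,.108]),o['contact_force'])
E
```

```text
t: 3.65
tool_pos: [0.4758, 0.3733, 0.1088]
tcp_rot: [0.844, -0.536, 0.001, -0.002]
contact_force: [0.0, 0.4, -0.0]
opening: 0.0205
[0.00062566 0.00049455 0.00049364] [-0.80487741  0.37731725  0.688167  ]
```

View pics/w3.png

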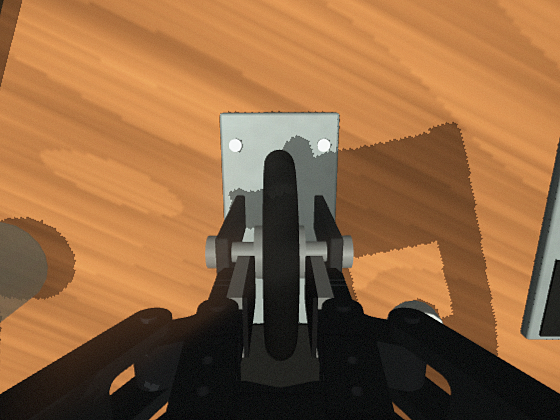

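```bash
cat > f.py <<'E'
from h import *
o=arm.observe();R=Ro.from_quat(o['tcp_rot']).as_matrix();print('tool F',(R.T@o['contact_force']).round(1),o['opening'],o['tool_pos'].round(4),o['t'])
E
python3 -m pendant '[[0,0,0,-0.004,0,0,193],[0,0,0,-0.007,0,0,193],[0,0,0,-0.010,0,0,193],[0,0,0,-0.010,0,0,193],[0,0,0,-0.010,0,0,193]]'; python3 f.py
python3 - <<'E'
from h import *
im,c=shot('wrist','w4')
E
python3 f.py
python3 -m pendant '[[0,0,0,0.005,0,0,193],[0,0,0,0.010,0,0,193],[0,0,0,0.014,0,0,193],[0,0,0,0.017,0,0,193],[0,0,0,0.020,0,0,193],[0,0,0,0.020,0,0,193],[0,0,0,0.020,0,0,193]]'; python3 f.py
python3 - <<'E'
from h import *
im,c=shot('wrist','w5')
E
python3 f.py
```

```text
t: 4.2
tool_pos: [0.47, 0.3818, 0.1058]
tcp_rot: [0.844, -0.536, -0.0, 0.0]
contact_force: [-0.5, -1.0, 0.1]
opening: 0.0206
tool F [ 0.7  0.8 -0.1] 0.020553740636552364 [0.47   0.3818 0.1058] 4.2
tool F [-0.7 -0.2  0. ] 0.020566961927114442 [0.47   0.3817 0.1058] 4.25
t: 4.95
tool_pos: [0.4787, 0.3637, 0.1061]
tcp_rot: [0.844, -0.536, -0.0, -0.0]
contact_force: [-1.2, 2.1, 1.1]
opening: 0.0206
tool F [-2.5  0.2 -1.1] 0.02057570909164659 [0.4787 0.3637 0.1061] 4.95
tool F [-2.4 -0.3 -1. ] 0.02051578390050957 [0.4787 0.3637 0.106 ] 5.0
```

View pics/w4.png

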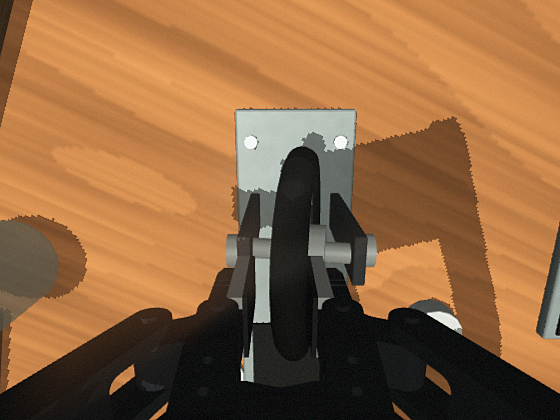

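View pics/w5.png

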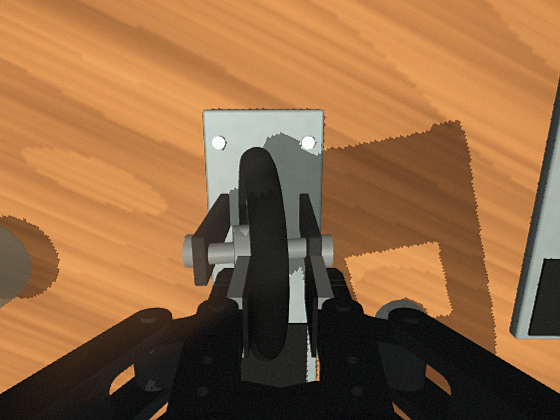

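```bash
python3 -m pendant '[[0,0,0,0.0015,0,0,193],[0,0,0,0.0015,0,0,193]]'; python3 f.py; 
python3 -m pendant '[[0,0,0,-0.003,0,0,193],[0,0,0,-0.003,0,0,185],[0,0,0,-0.003,0,0,180]]'; python3 f.py;python3 - <<'E'
from h import *
im,c=shot('wrist','w6')
E
python3 f.py
```

```text
t: 5.2
tool_pos: [0.4789, 0.3633, 0.1061]
tcp_rot: [0.844, -0.536, -0.001, -0.001]
contact_force: [-2.5, 5.3, 0.2]
opening: 0.0206
tool F [-5.9  0.1 -0.2] 0.02058595861836157 [0.4789 0.3633 0.1061] 5.2
t: 5.5
tool_pos: [0.4781, 0.3642, 0.1057]
tcp_rot: [0.844, -0.536, 0.0, 0.001]
contact_force: [-0.3, -0.6, 0.8]
opening: 0.0252
tool F [ 0.4  0.5 -0.8] 0.025236948010566588 [0.4781 0.3642 0.1057] 5.5
tool F [-0.3  0.2  0. ] 0.02507954916655096 [0.4782 0.3643 0.1057] 5.55
```

View pics/w6.png

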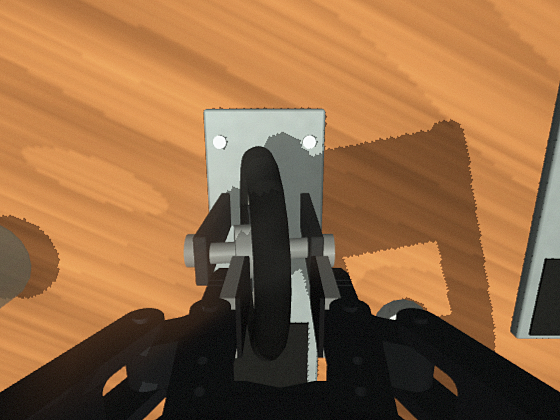

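```bash
python3 -m pendant '[[0,0,0,0,0,0,140],[0,0,0,0,0,-0.04,135],[0,0,0,0,0,-0.09,135],[0,0,0,0,0,-0.12,135],[0,0,0,0,0,-0.12,135]]'
python3 - <<'E'
from h import *
im,c=shot('wrist','w7'); st=shot('top','t7'); shot('side','s7')
crop('side7' if 0 else 's7','s7a',190,190,390,340,4)
print(tool([.6157,.193,.21]))
E
```

```text
t: 6.05
tool_pos: [0.4804, 0.3661, 0.2315]
tcp_rot: [0.844, -0.536, 0.002, -0.005]
contact_force: [0.7, 0.5, -0.5]
opening: 0.0402
[ 0.21363987 -0.05230607  0.0150247 ]
```

View pics/w7.png

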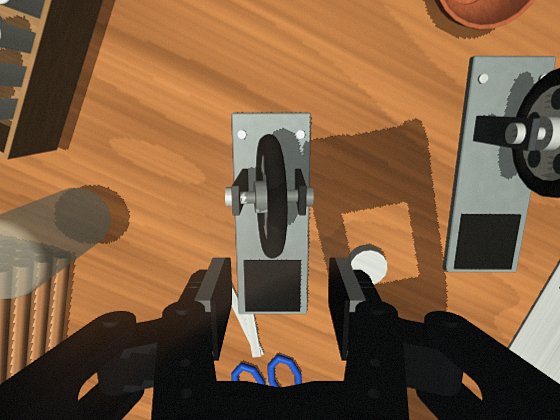

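View pics/s7a.png

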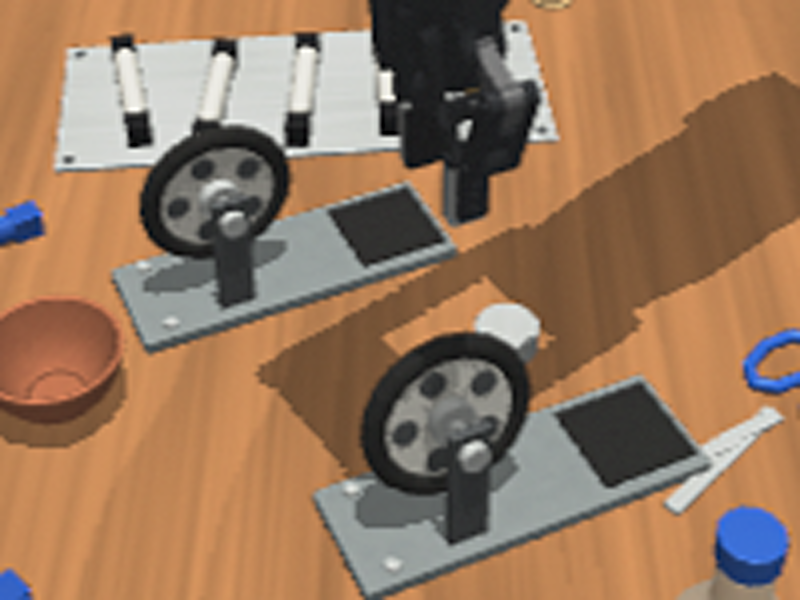

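```bash
python3 -m pendant '[[0,0,0,0.213,-0.052,0.01,135],[0,0,0,0.213,-0.052,0.01,135],[0,0,0,0.213,-0.052,0.01,135],[0,0,0,0.213,-0.052,0.01,135],[0,0,0,0.213,-0.052,0.01,135],[0,0,0,0.213,-0.052,0.01,135]]'
python3 - <<'E'
from h import *
im,c=shot('wrist','w8')
print(tool([.6157,.193,.108]),proj(c,[.6157,.193,.13]))
E
```

```text
t: 6.8
tool_pos: [0.6163, 0.1914, 0.2134]
tcp_rot: [0.843, -0.538, -0.001, 0.002]
contact_force: [-0.8, 0.2, 0.3]
opening: 0.0401
[ 0.00050627 -0.00070681  0.10589826] [275.91368688 215.67718523]
```

View pics/w8.png

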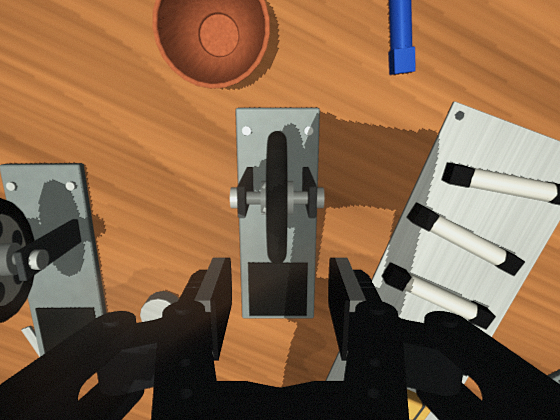

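```bash
python3 -m pendant '[[0,0,0,-0.0015,-0.0007,0.05,135],[0,0,0,-0.0015,-0.0007,0.09,135],[0,0,0,-0.0015,-0.0007,0.106,135],[0,0,0,-0.0015,-0.0007,0.106,180],[0,0,0,-0.0015,-0.0007,0.106,193],[0,0,0,-0.0015,-0.0007,0.106,193]]' 20; python3 f.py
python3 -m pendant '[[0,0,0,-0.004,0,0,193],[0,0,0,-0.007,0,0,193],[0,0,0,-0.009,0,0,193],[0,0,0,-0.009,0,0,193]]'; python3 f.py
python3 - <<'E'
from h import *
im,c=shot('wrist','w9')
E
python3 f.py
```

```text
t: 7.45
tool_pos: [0.6163, 0.1968, 0.1117]
tcp_rot: [0.844, -0.536, 0.001, -0.001]
contact_force: [1.2, 0.4, 0.4]
opening: 0.0208
tool F [ 0.1 -1.2 -0.4] 0.02082393782905489 [0.6163 0.1968 0.1117] 7.45
t: 7.85
tool_pos: [0.6141, 0.202, 0.1122]
tcp_rot: [0.844, -0.536, 0.004, -0.0]
contact_force: [3.4, -9.0, 3.5]
opening: 0.0206
tool F [ 9.6  0.7 -3.4] 0.020626706005885967 [0.6141 0.202  0.1122] 7.85
tool F [ 9.4 -0.1 -2.9] 0.020701507556514946 [0.6141 0.2019 0.1122] 7.9
```

View pics/w9.png

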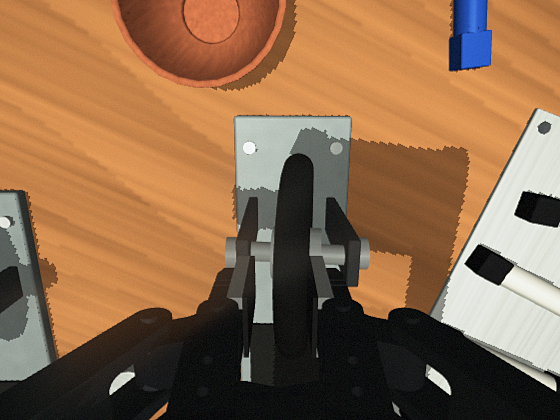

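```bash
python3 -m pendant '[[0,0,0,0.005,0,0,193],[0,0,0,0.010,0,0,193],[0,0,0,0.014,0,0,193],[0,0,0,0.017,0,0,193],[0,0,0,0.020,0,0,193],[0,0,0,0.020,0,0,193],[0,0,0,0.020,0,0,193]]'; python3 f.py
```

```text
t: 8.6
tool_pos: [0.6195, 0.1876, 0.1103]
tcp_rot: [0.844, -0.536, -0.001, -0.001]
contact_force: [-2.9, 4.9, 3.1]
opening: 0.0209
tool F [-5.7  0.6 -3.1] 0.02086440260151525 [0.6195 0.1876 0.1103] 8.6
```

```bash
python3 -m pendant '[[0,0,0,0.0035,0,0,193],[0,0,0,0.0035,0,0,193],[0,0,0,0.0035,0,0,193]]'; python3 f.py
```

```text
t: 8.9
tool_pos: [0.6204, 0.1857, 0.1104]
tcp_rot: [0.844, -0.537, -0.002, -0.002]
contact_force: [-4.0, 8.6, 3.7]
opening: 0.0211
tool F [-9.5 -0.  -3.7] 0.021139743425919927 [0.6204 0.1857 0.1104] 8.9
```

```bash
python3 -m pendant '[[0,0,0,-0.010,0,0,193],[0,0,0,-0.010,0,0,150],[0,0,0,-0.010,0,0,130],[0,0,0,-0.010,0,-0.05,130],[0,0,0,-0.010,0,-0.1,100],[0,0,0,-0.010,0,-0.15,60],[0,0,0,-0.010,0,-0.17,0],[0,0,0,-0.01,0,-0.17,0]]'
python3 - <<'E'
from h import *
print(tool([.43,-.03,.30]))
E
```

```text
t: 9.7
tool_pos: [0.6195, 0.1914, 0.2844]
tcp_rot: [0.844, -0.536, 0.003, -0.003]
contact_force: [0.1, 0.8, 0.1]
opening: 0.0853
[ 0.12012832  0.26540681 -0.01760102]
```

```bash
python3 -m pendant '[[0,0,-8,0.12,0.265,-0.018,0],[0,0,-16,0.12,0.265,-0.018,0],[0,0,-24,0.12,0.265,-0.018,0],[0,0,-32,0.12,0.265,-0.018,0],[0,0,-40,0.12,0.265,-0.018,0],[0,0,-48,0.12,0.265,-0.018,0],[0,0,-56,0.12,0.265,-0.018,0],[0,0,-65,0.12,0.265,-0.018,0]]';python3 -m pendant '[[0,0,0,0,0,0,0],[0,0,0,0,0,0,0]]'
python3 - <<'E'
from h import *
im,c=shot('wrist','w10')
E
```

```text
t: 10.5
tool_pos: [0.4271, -0.0309, 0.2966]
tcp_rot: [1.0, -0.001, -0.001, 0.0]
contact_force: [0.0, -1.1, 1.4]
opening: 0.0852
t: 10.7
tool_pos: [0.4282, -0.0297, 0.2968]
tcp_rot: [1.0, -0.004, -0.001, 0.0]
contact_force: [0.2, -0.2, 0.3]
opening: 0.0853
```

View pics/w10.png

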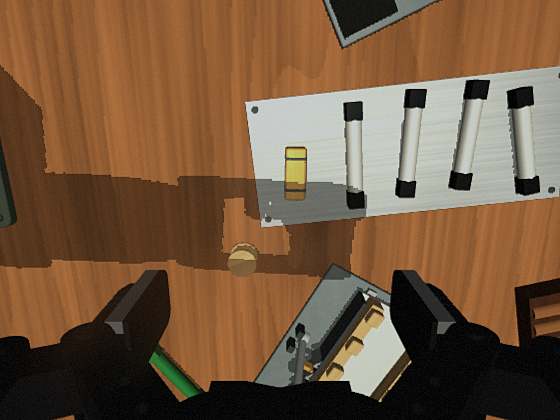

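Run:
```python
from seg import *
im=cv2.imread('pics/w10.png');c=cam('wrist')
ct=cam('top');cs=cam('side')
print('weight top face',[onz(c,u,v,.024).round(4) for u,v in [(286,148),(307,148),(306,199),(285,199)]])
print('tri',tri([(c,296,173),(ct,322.9,238.8),(cs,308.6,202.5)]))
hsv=cv2.cvtColor(im,cv2.COLOR_BGR2HSV)
for b in blobs(im,hsv[:,:,2]<60,150,700):
    u,v=b[0]
    if u>330 and v<260:print(b[0].round(1),b[1],np.round(b[2][1],1),onz(c,u,v,.02).round(4))
```

```text
weight top face [array([ 0.435 , -0.0095,  0.024 ]), array([ 0.4583, -0.0096,  0.024 ]), array([ 0.4579, -0.068 ,  0.024 ]), array([ 0.4337, -0.0678,  0.024 ])]
tri (array([ 0.44547978, -0.03797861,  0.02459342]), np.float64(0.0008695951336148136))
[476.2  89. ] 438 [19. 25.] [0.639  0.0514 0.02  ]
[519.9  97.3] 489 [20.7 25.4] [0.6871 0.0424 0.02  ]
[414.8  97.9] 386 [18. 22.] [0.5741 0.0428 0.02  ]
[352.7 111. ] 332 [19. 18.] [0.5078 0.0296 0.02  ]
[460.  180.6] 359 [21.4 18.4] [ 0.6341 -0.0485  0.02  ]
[526.9 185.4] 381 [19. 24.] [ 0.7116 -0.0547  0.02  ]
[405.2 188.5] 314 [19.2 18.7] [ 0.5723 -0.0573  0.02  ]
[355.2 199.9] 294 [18. 18.] [ 0.5153 -0.0704  0.02  ]
```

Run:
```python
from h import *
print(tool([.446,-.0388,.008]))
```

```text
[0.01819225 0.00904956 0.2889822 ]
```

```bash
python3 -m pendant '[[0,0,0,0.018,0.009,0.05,100],[0,0,0,0.018,0.009,0.1,105],[0,0,0,0.018,0.009,0.15,105],[0,0,0,0.018,0.009,0.2,105],[0,0,0,0.018,0.009,0.24,105],[0,0,0,0.018,0.009,0.24,105]]' 40;python3 f.py
python3 - <<'E'
from h import *
im,c=shot('wrist','w11');print(tool([.446,-.0388,.008]))
E
```

```text
t: 11.35
tool_pos: [0.4421, -0.0379, 0.0532]
tcp_rot: [1.0, -0.003, -0.007, -0.001]
contact_force: [-0.0, 0.1, -0.4]
opening: 0.0501
tool F [-0.  -0.1  0.4] 0.05014496158339369 [ 0.4421 -0.0379  0.0532] 11.35
[0.00154246 0.00055323 0.04804931]
```

View pics/w11.png

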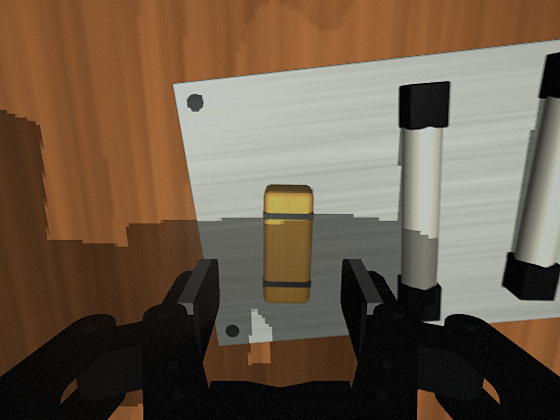

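```bash
python3 -m pendant '[[0,0,0,0.002,0.0005,0.03,105],[0,0,0,0.002,0.0005,0.046,105],[0,0,0,0.002,0.0005,0.047,105],[0,0,0,0.002,0.0005,0.047,200],[0,0,0,0.002,0.0005,0.047,200],[0,0,0,0.002,0.0005,0.047,200],[0,0,0,0.002,0.0005,0.047,200]]' 40;python3 f.py
python3 -m pendant '[[0,0,0,0,0,-0.04,200],[0,0,0,0,0,-0.08,200],[0,0,0,0,0,-0.13,200],[0,0,0,0,0,-0.18,200],[0,0,0,0,0,-0.2,200]]'
python3 - <<'E'
from h import *
im,c=shot('wrist','w12');print(tool([.371,.3243,.2]))
E
python3 f.py
```

```text
t: 12.1
tool_pos: [0.4495, -0.0392, 0.0129]
tcp_rot: [1.0, -0.002, 0.001, 0.0]
contact_force: [-2.6, -0.8, 7.3]
opening: 0.0235
tool F [-2.6  0.8 -7.3] 0.023460571332893563 [ 0.4495 -0.0392  0.0129] 12.1
t: 12.6
tool_pos: [0.4509, -0.0394, 0.2171]
tcp_rot: [1.0, -0.002, 0.006, 0.001]
contact_force: [0.8, -1.1, -2.0]
opening: 0.0224
[-0.08274311 -0.36341907  0.01664591]
tool F [ 1.  -1.2  0.6] 0.02246348351358926 [ 0.4518 -0.0395  0.2184] 12.65
```

View pics/w12.png

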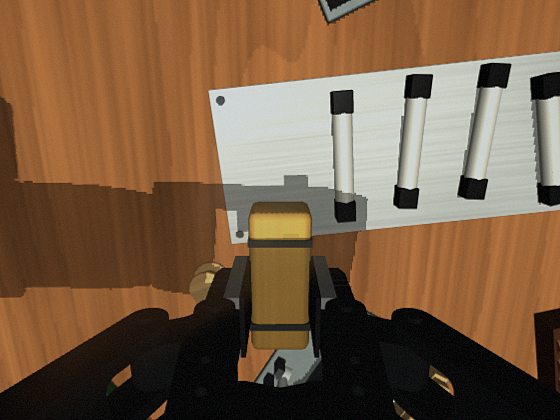

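```bash
python3 -m pendant '[[0,0,0,-0.01,-0.045,0.0,200],[0,0,-8,-0.02,-0.09,0.0,200],[0,0,-16,-0.03,-0.135,0.0,200],[0,0,-25,-0.04,-0.18,0.0,200],[0,0,-25,-0.05,-0.225,0.0,200],[0,0,-25,-0.06,-0.27,0.0,200],[0,0,-25,-0.072,-0.315,0.0,200],[0,0,-25,-0.083,-0.363,0.0,200]]'
python3 -m pendant '[[0,0,0,0,0,0.0,200],[0,0,0,0,0,0.0,200]]';python3 - <<'E'
from h import *
im,c=shot('wrist','w13');print(tool([.371,.3243,.022]))
for u,v in [(0,0)]: pass
E
python3 f.py
```

```text
t: 13.45
tool_pos: [0.366, 0.3254, 0.2105]
tcp_rot: [0.977, 0.214, -0.0, 0.0]
contact_force: [1.2, -0.3, -3.2]
opening: 0.0227
t: 13.65
tool_pos: [0.3663, 0.3246, 0.2101]
tcp_rot: [0.976, 0.216, -0.001, 0.001]
contact_force: [-0.2, -0.1, -2.9]
opening: 0.0226
[0.00449299 0.00099317 0.18826793]
tool F [-0.6  1.2  3.2] 0.022770952200852734 [0.3667 0.3236 0.2103] 13.7
```

View pics/w13.png

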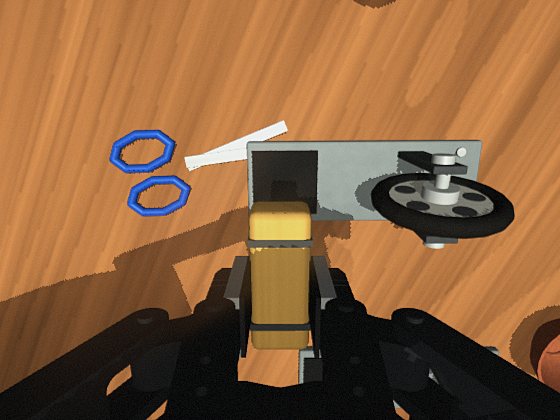

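```bash
python3 -c "
from h import *
c=cam('wrist');print(onz(c,284.5,182,.012))"
python3 -m pendant '[[0,0,0,0.0045,0.001,0.045,200],[0,0,0,0.0045,0.001,0.09,200],[0,0,0,0.0045,0.001,0.13,200],[0,0,0,0.0045,0.001,0.15,200],[0,0,0,0.0045,0.001,0.15,200]]';python3 - <<'E'
from h import *
im,c=shot('wrist','w14');print(tool([.371,.3243,.022]))
E
python3 f.py
```

```text
[0.37133518 0.32282124 0.012     ]
t: 14.2
tool_pos: [0.3703, 0.3219, 0.0583]
tcp_rot: [0.977, 0.213, -0.003, 0.002]
contact_force: [-0.4, 0.4, -2.2]
opening: 0.0225
[-5.73581210e-05 -1.21787938e-03  3.81992591e-02]
tool F [0.2 0.1 2.6] 0.0228834423350039 [0.3716 0.3233 0.0602] 14.25
```

View pics/w14.png

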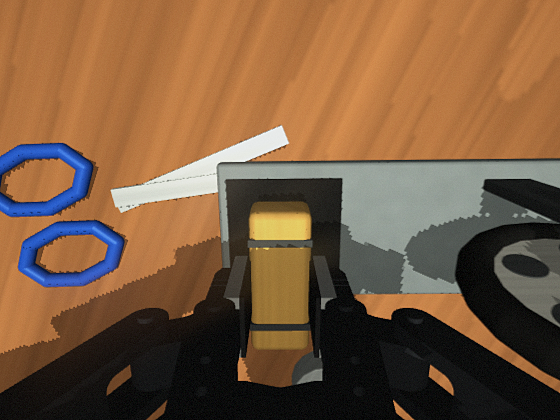

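Well centred; lower until light contact.

```bash
python3 -m pendant '[[0,0,0,0,-0.0005,0.02,200],[0,0,0,0,-0.0005,0.032,200],[0,0,0,0,-0.0005,0.036,200],[0,0,0,0,-0.0005,0.036,200]]';python3 f.py
```

```text
t: 14.65
tool_pos: [0.3718, 0.3255, 0.0253]
tcp_rot: [0.977, 0.214, 0.0, 0.0]
contact_force: [-0.4, -0.1, -2.9]
opening: 0.0227
tool F [-0.4 -0.1  2.9] 0.02265611743250032 [0.3718 0.3255 0.0253] 14.65
```

```bash
python3 -m pendant '[[0,0,0,-0.001,0.001,0.002,200],[0,0,0,-0.001,0.001,0.004,200],[0,0,0,-0.001,0.001,0.004,200]]';python3 f.py
```

```text
t: 14.95
tool_pos: [0.3712, 0.3243, 0.0212]
tcp_rot: [0.977, 0.214, 0.0, -0.0]
contact_force: [1.1, 0.5, -1.8]
opening: 0.0227
tool F [ 1.2 -0.   1.8] 0.02267791870326715 [0.3712 0.3243 0.0212] 14.95
```

```bash
python3 -m pendant '[[0,0,0,0,0,0.001,200],[0,0,0,0,0,0.002,200],[0,0,0,0,0,0.002,200]]';python3 f.py
```

```text
t: 15.25
tool_pos: [0.3712, 0.3244, 0.0209]
tcp_rot: [0.977, 0.214, 0.0, -0.0]
contact_force: [-3.3, -3.7, 15.0]
opening: 0.0224
tool F [ -4.5   2.  -15. ] 0.022367986496706446 [0.3712 0.3244 0.0209] 15.25
```

Contact made. Back off 1 mm, release, lift.

```bash
python3 -m pendant '[[0,0,0,0,0,-0.0015,200],[0,0,0,0,0,-0.0015,190],[0,0,0,0,0,-0.0015,150],[0,0,0,0,0,-0.0015,130],[0,0,0,0,0,-0.05,130],[0,0,0,0,0,-0.1,130],[0,0,0,0,0,-0.15,100],[0,0,0,0,0,-0.2,50]]';python3 - <<'E'
from h import *
im,c=shot('wrist','w15')
print(onz(c,286,181,.032),c['R'])
E
python3 f.py
```

```text
t: 16.05
tool_pos: [0.3708, 0.3241, 0.2209]
tcp_rot: [0.977, 0.214, -0.0, 0.0]
contact_force: [1.2, 0.3, 0.3]
opening: 0.0647
[0.37560253 0.32673879 0.032     ] [[ 0.9085279   0.417822   -0.00135151]
 [ 0.4019551  -0.87313418  0.27580573]
 [ 0.11405765 -0.25112045 -0.96121245]]
tool F [ 3.3 -0.7 -5.8] 0.06835914163057938 [0.3744 0.3272 0.2295] 16.1
```

View pics/w15.png

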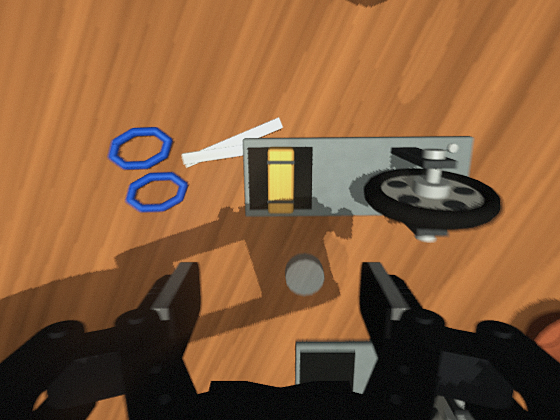

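```bash
python3 -m pendant '[[0,0,0,0.0,0.04,-0.03,0],[0,0,8,0.014,0.434,-0.09,0],[0,0,16,0.014,0.434,-0.09,0],[0,0,25,0.014,0.434,-0.09,0],[0,0,25,0.014,0.434,-0.09,0],[0,0,25,0.014,0.434,-0.09,0],[0,0,25,0.014,0.434,-0.09,0],[0,0,25,0.014,0.434,-0.09,0]]';python3 -m pendant '[[0,0,0,0,0.05,0,0],[0,0,0,0,0.05,0,0],[0,0,0,0,0.05,0,0],[0,0,0,0,0.05,0,0]]';python3 - <<'E'
from h import *
im,c=shot('wrist','w16')
shot('top','t16')
E
python3 f.py
```

```text
t: 16.9
tool_pos: [0.5443, -0.0229, 0.3015]
tcp_rot: [1.0, -0.002, 0.0, -0.0]
contact_force: [0.2, 2.1, 0.3]
opening: 0.085
t: 17.3
tool_pos: [0.5433, -0.0699, 0.3013]
tcp_rot: [1.0, -0.002, -0.0, -0.0]
contact_force: [-0.1, -0.5, -0.3]
opening: 0.0856
tool F [-0.4  0.2 -0. ] 0.08522518803965427 [ 0.5433 -0.0694  0.3016] 17.4
```

View pics/w16.png

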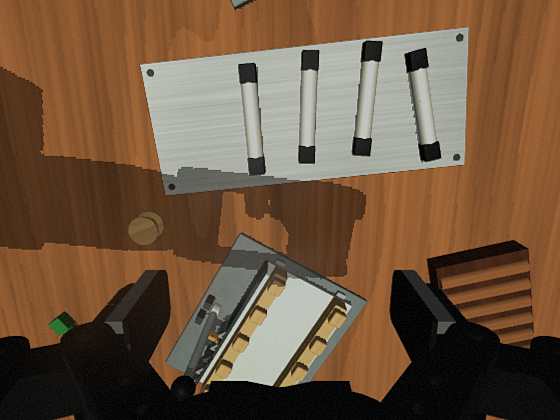

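View pics/t16.png

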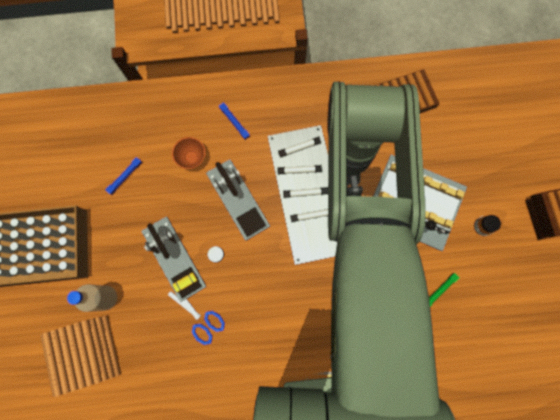

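Run:
```python
from seg import *
im=cv2.imread('pics/w16.png');c=cam('wrist');ct=cam('top')
hsv=cv2.cvtColor(im,cv2.COLOR_BGR2HSV)
P=[]
for b in blobs(im,(hsv[:,:,2]<60)&True,120,700):
    u,v=b[0]
    if 230<u<450 and v<180:P.append((b[0],b[1]))
tp={'T1':((281.9,152.7),(316.7,140.5)),'T2':((280.7,170.3),(317.8,168.4)),'T3':((286.1,193.6),(324,190.3)),'T4':((293.8,218),(331.5,211))}
up=sorted([p for p in P if p[0][1]<110],key=lambda p:-p[0][0]);dn=sorted([p for p in P if p[0][1]>110],key=lambda p:-p[0][0])
for i,k in enumerate(tp):
    a,b=up[i][0],dn[i][0]
    A,B=onz(c,*a,.02),onz(c,*b,.02)
    print(k,a.round(),b.round(),'cen',((A+B)/2).round(4),'len',np.linalg.norm(A-B).round(3),'ang',np.degrees(np.arctan2(*(A-B)[[1,0]])).round(1),'tri',tri([(c,*a),(ct,*tp[k][0])])[0].round(3),tri([(c,*b),(ct,*tp[k][1])])[0].round(3))
```

```text
T1 [416.  60.] [429. 151.] cen [ 0.7007 -0.006   0.02  ] len 0.1 ang 104.2 tri [0.689 0.043 0.018] [ 0.716 -0.056  0.013]
T2 [371.  51.] [361. 146.] cen [0.638  0.0016 0.02  ] len 0.1 ang 87.2 tri [0.639 0.051 0.024] [ 0.637 -0.049  0.012]
T3 [310.  59.] [307. 154.] cen [ 0.5747 -0.007   0.02  ] len 0.101 ang 88.9 tri [0.576 0.043 0.017] [ 0.574 -0.058  0.018]
T4 [248.  73.] [257. 166.] cen [ 0.5129 -0.02    0.02  ] len 0.101 ang 94.3 tri [0.509 0.03  0.015] [ 0.517 -0.071  0.017]
```

```bash
python3 -m pendant '[[0,0,-8,-0.02,0.25,0,0],[0,0,-16,-0.02,0.25,0,0],[0,0,-24,-0.02,0.25,0,0],[0,0,-32,-0.02,0.25,0,0],[0,0,-40,-0.02,0.25,0,0],[0,0,-48,-0.02,0.25,0,0],[0,0,-56,-0.02,0.25,0,0],[0,0,-60,-0.02,0.25,0,0]]';python3 -m pendant '[[0,0,0,0,0,0,0],[0,0,0,0,0,0,0]]';python3 - <<'E'
from h import *
im,c=shot('wrist','w17')
shot('side','s17')
E
python3 f.py
```

```text
t: 18.2
tool_pos: [0.5228, -0.3202, 0.3015]
tcp_rot: [0.866, 0.5, 0.0, -0.0]
contact_force: [-0.4, -0.5, 0.0]
opening: 0.0854
t: 18.4
tool_pos: [0.5228, -0.3197, 0.3018]
tcp_rot: [0.867, 0.498, 0.0, 0.0]
contact_force: [0.4, 0.8, 0.2]
opening: 0.085
tool F [-0.  -0.5 -0.7] 0.08588077699792884 [ 0.5227 -0.32    0.3018] 18.5
```

View pics/w17.png

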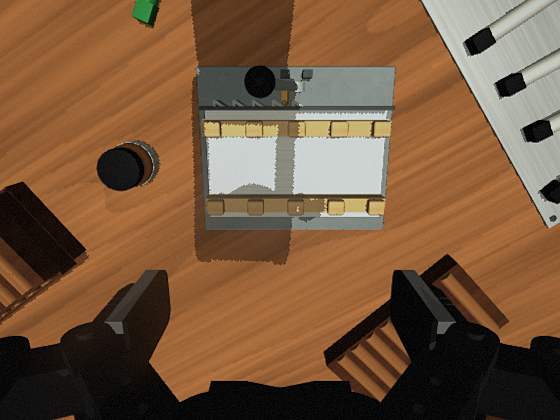

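Run:
```python
from h import *
crop('w17','w17a',190,55,405,240,3.7)
```

```text
(no output)
```

View pics/w17a.png

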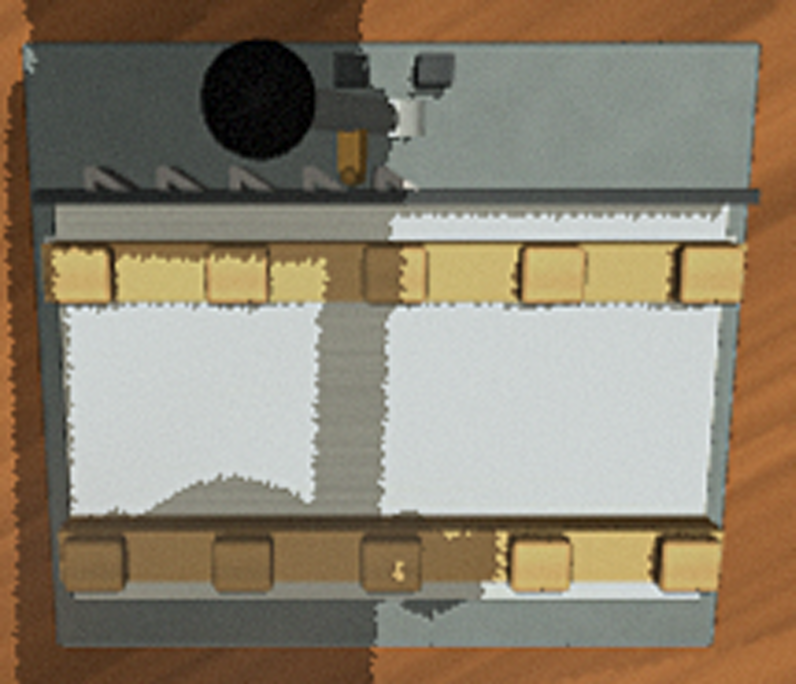

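Run:
```python
from h import *
c=cam('wrist');z=.054
def W(x,y):return onz(c,190+x/3.7,55+y/3.7,z)
N=[W((a+b)/2,274) for a,b in ([52,113],[207,268],[366,426],[521,584],[678,742])]
F=[W((a+b)/2,563) for a,b in ([61,126],[214,272],[362,421],[511,572],[657,720])]
N=np.array(N);F=np.array(F)
n=N.mean(0);f=F.mean(0);m=(n+f)/2
print('n',n,'f',f,'mid',m,'gap',np.linalg.norm(n-f))
d=f-n;print('x ang',np.degrees(np.arctan2(d[1],d[0])))
for A in (N,F):
    d=A[4]-A[0];print('y ang',np.degrees(np.arctan2(d[1],d[0])),np.linalg.norm(np.diff(A,axis=0),axis=1).round(4))
yd=N[4]+F[4]-N[0]-F[0];yd/=np.linalg.norm(yd);a=np.arctan2(yd[1],yd[0])
# knob
k=onz(c,190+258/3.7,55+99/3.7,.006+.115*np.cos(.3));print('knob',k)
ct=cam('top');print(proj(ct,m), 'knob in top',onz(ct,340+335/3.7,140+312/3.7,.116))
cs=cam('side');print('knob side',onz(cs,308,133,.116), 'tri knob',tri([(c,190+258/3.7,55+99/3.7),(ct,340+335/3.7,140+314/3.7)]))
# top cam rails: teeth mids (zoom 3.7): near mid tooth (287,254)? far mid (332,147)
print('triangulate mid teeth',tri([(c,190+396/3.7,55+274/3.7),(ct,340+288/3.7,140+253/3.7)]),tri([(c,190+391.5/3.7,55+563/3.7),(ct,340+330/3.7,140+146/3.7)]))
```

```text
n [ 0.49423424 -0.28374759  0.054     ] f [ 0.56609434 -0.32588679  0.054     ] mid [ 0.53016429 -0.30481719  0.054     ] gap 0.08330417429378223
x ang -30.387620879480565
y ang 59.717235921367696 [0.043  0.044  0.0434 0.0437]
y ang 59.7291928579698 [0.044  0.0437 0.0441 0.0432]
knob [ 0.43984849 -0.2917561   0.1158637 ]
[422.53939158 193.78533963] knob in top [ 0.44185118 -0.29159616  0.116     ]
knob side [ 0.44014449 -0.32012005  0.116     ] tri knob (array([ 0.44020367, -0.29154133,  0.11615244]), np.float64(0.0003941531953368818))
triangulate mid teeth (array([ 0.49296888, -0.28387068,  0.0622477 ]), np.float64(0.0006661528931646009)) (array([ 0.5636808 , -0.32493712,  0.06359253]), np.float64(0.0001268929247933636))
```

```bash
python3 -m pendant '[[0,0,8,0.246,-0.154,0.05,105],[0,0,16,0.246,-0.154,0.1,105],[0,0,24,0.246,-0.154,0.12,105],[0,0,32,0.246,-0.154,0.12,105],[0,0,40,0.246,-0.154,0.12,105],[0,0,48,0.246,-0.154,0.12,105],[0,0,56,0.246,-0.154,0.12,105],[0,0,56,0.246,-0.154,0.12,105]]';python3 -m pendant '[[0,0,0,0,0,0,105],[0,0,0,0,0,0,105]]';cat > tube.py <<'E'
import sys
from seg import *
im,c=shot('wrist',sys.argv[1]);o=arm.observe()
hsv=cv2.cvtColor(im,cv2.COLOR_BGR2HSV)
# bright low-saturation tube bodies vs plate is hard: use dark caps
L=[]
for b in blobs(im,hsv[:,:,2]<55,200,6000):
    u,v=b[0];x,y,w,h=cv2.boundingRect(cv2.boxPoints(b[2]).astype(int))
    if v<300 and w<110 and h<110: L.append((u,v,b[1],onz(c,u,v,.02)))
for i in range(len(L)):
    for j in range(i):
        A,B=L[i][3],L[j][3]
        if A[1]<B[1]:A,B=B,A
        d=np.linalg.norm(A-B)
        if .094<d<.107:
            m=(A+B)/2;ang=np.degrees(np.arctan2(*(A-B)[[1,0]]))
            m[2]=.010;print('cen',m.round(4),'ang',ang.round(1),'len',d.round(4),'shift',tool(m).round(4),'px',np.round(L[i][:2]),np.round(L[j][:2]))
ra=2*np.degrees(np.arctan2(o['tcp_rot'][1],o['tcp_rot'][0]));print('tool x ang',ra,o['tool_pos'],'F',o['contact_force'].round(1))
E
python3 tube.py w18
```

```text
t: 19.3
tool_pos: [0.5122, -0.0283, 0.1806]
tcp_rot: [0.999, 0.034, -0.001, -0.0]
contact_force: [-0.6, -0.3, 1.8]
opening: 0.05
t: 19.5
tool_pos: [0.514, -0.0317, 0.1825]
tcp_rot: [0.999, 0.033, 0.001, 0.0]
contact_force: [0.6, -0.3, 0.2]
opening: 0.0501
cen [0.6368 0.0012 0.01  ] ang 87.2 len 0.1 shift [ 0.1245 -0.0251  0.1727] px [418. 216.] [446.  95.]
cen [ 0.6609 -0.0032  0.01  ] ang 59.8 len 0.1053 shift [ 0.1482 -0.0191  0.1727] px [418. 216.] [504. 111.]
cen [ 0.5738 -0.0076  0.01  ] ang 88.7 len 0.1003 shift [ 0.061  -0.0204  0.1725] px [345. 222.] [363. 101.]
cen [ 0.6994 -0.0062  0.01  ] ang 104.0 len 0.0999 shift [ 0.1865 -0.0136  0.1728] px [505. 228.] [504. 111.]
cen [ 0.5123 -0.0206  0.01  ] ang 94.1 len 0.1008 shift [-0.0012 -0.0115  0.1724] px [278. 232.] [278. 112.]
tool x ang 3.733460852158714 [ 0.51394472 -0.03182222  0.18245512] F [-0.2 -0.2  0.1]
```

View pics/w18.png

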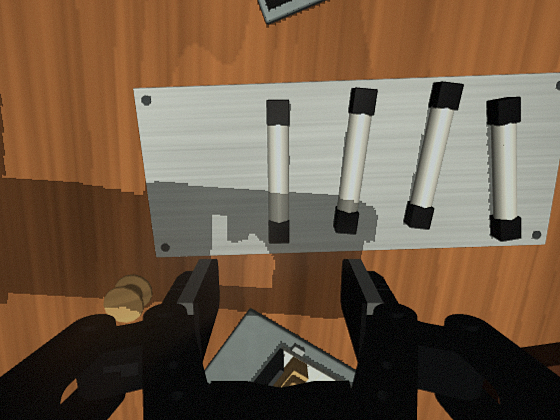

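Excellent consistency. Grasp T4 (leftmost in view).

```bash
python3 -m pendant '[[0,0,0,-0.0012,-0.0115,0.05,130],[0,0,0,-0.0012,-0.0115,0.1,130],[0,0,0,-0.0012,-0.0115,0.145,130],[0,0,0,-0.0012,-0.0115,0.165,130],[0,0,0,-0.0012,-0.0115,0.17,130],[0,0,0,-0.0012,-0.0115,0.17,130]]' 40; python3 f.py
```

```text
t: 20.15
tool_pos: [0.5119, -0.0202, 0.0117]
tcp_rot: [0.999, 0.032, 0.0, 0.0]
contact_force: [-0.2, -0.9, 1.2]
opening: 0.0421
tool F [-0.2  0.8 -1.2] 0.04210580781290508 [ 0.5119 -0.0202  0.0117] 20.15
```

```bash
python3 -m pendant '[[0,0,0,0,0,0,200],[0,0,0,0,0,0,215],[0,0,0,0,0,0,225],[0,0,0,0,0,0,225]]' 40; python3 f.py
python3 -m pendant '[[0,0,0,0,0,-0.02,225],[0,0,0,0,0,-0.05,225],[0,0,0,0,0,-0.09,225],[0,0,0,0,0,-0.13,225],[0,0,0,0,0,-0.13,225]]'; python3 f.py; python3 -c "
from h import *
shot('wrist','w19');print(tool([.4969,-.3618,.14]))"
```

```text
t: 20.55
tool_pos: [0.5129, -0.0197, 0.0136]
tcp_rot: [0.999, 0.033, 0.002, 0.0]
contact_force: [0.1, -1.9, 6.5]
opening: 0.0155
tool F [ 0.   1.9 -6.5] 0.015498639280639584 [ 0.5129 -0.0197  0.0136] 20.55
t: 21.05
tool_pos: [0.5152, -0.0195, 0.1479]
tcp_rot: [0.999, 0.033, 0.007, 0.001]
contact_force: [0.5, 0.2, -0.1]
opening: 0.0153
tool F [ 0.5 -0.2  0.1] 0.015255123490289617 [ 0.5152 -0.0195  0.1479] 21.05
[-0.03882571  0.34058357  0.0052009 ]
```

View pics/w19.png

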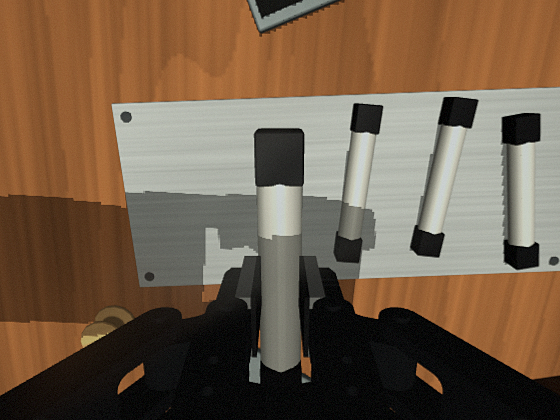

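```bash
python3 -m pendant '[[0,0,-8,-0.005,0.04,-0.03,225],[0,0,-16,-0.01,0.085,-0.035,225],[0,0,-24,-0.015,0.13,-0.035,225],[0,0,-32,-0.02,0.175,-0.035,225],[0,0,-40,-0.025,0.22,-0.035,225],[0,0,-48,-0.03,0.265,-0.035,225],[0,0,-56,-0.035,0.31,-0.035,225],[0,0,-56,-0.039,0.341,-0.035,225]]';python3 -m pendant '[[0,0,0,0,0,0,225],[0,0,0,0,0,0,225]]';  cat > place.py <<'E'
import sys
from h import *
m=np.array([.5302,-.3048]);a=np.radians(-30.3);X=np.array([np.cos(a),np.sin(a)]);Y=np.array([-X[1],X[0]])
if len(sys.argv)>2: im,c=shot('wrist',sys.argv[2])
o=arm.observe();g=float(sys.argv[1]);p=m+Y*g
d=o['tool_pos'][:2]-m
print('shift to z .06:',tool([*p,.06]).round(4),'tray coords',(d@X).round(4),(d@Y).round(4),'xang',2*np.degrees(np.arctan2(o['tcp_rot'][1],o['tcp_rot'][0])),o['tool_pos'].round(4),o['opening'])
if len(sys.argv)>2:
    for r in (-.042,.042):
        for e in (g-.013,g+.013): print('px groove edge',proj(c,[*(m+X*r+Y*e),.054]).round())
E
python3 place.py -.066 w20
```

```text
t: 21.9
tool_pos: [0.4936, -0.3647, 0.1752]
tcp_rot: [0.867, 0.498, -0.001, -0.001]
contact_force: [0.2, 0.0, -0.5]
opening: 0.0154
t: 22.1
tool_pos: [0.4938, -0.362, 0.1752]
tcp_rot: [0.868, 0.497, -0.0, -0.001]
contact_force: [-0.0, 0.3, 0.8]
opening: 0.0156
shift to z .06: [0.0009 0.003  0.1155] tray coords -0.0027 -0.067 xang 59.72361666722838 [ 0.4941 -0.3612  0.1755] 0.015328266447575198
px groove edge [264. 147.]
px groove edge [301. 147.]
px groove edge [266. 257.]
px groove edge [300. 257.]
```

View pics/w20.png

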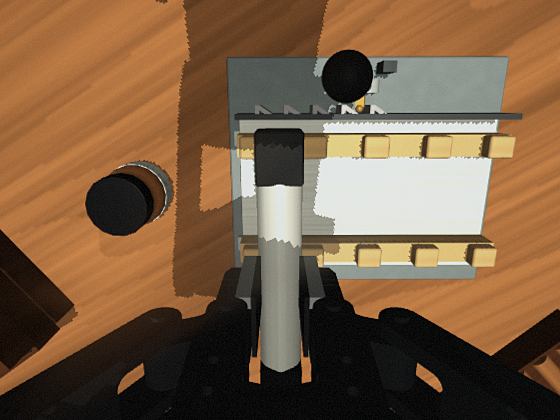

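```bash
python3 -m pendant '[[0,0,0,0.0009,0.003,0.04,225],[0,0,0,0.0009,0.003,0.08,225],[0,0,0,0.0009,0.003,0.095,225],[0,0,0,0.0009,0.003,0.1,225],[0,0,0,0.0009,0.003,0.1,225]]';python3 place.py -.066 w21
```

```text
t: 22.65
tool_pos: [0.4979, -0.3617, 0.0764]
tcp_rot: [0.867, 0.499, -0.0, -0.001]
contact_force: [0.7, 0.3, 0.2]
opening: 0.0151
shift to z .06: [-0.0003 -0.0016  0.0174] tray coords 0.0016 -0.0657 xang 59.80627483487279 [ 0.4984 -0.3623  0.0774] 0.015484404997095415
px groove edge [251. 164.]
px groove edge [309. 164.]
px groove edge [254. 328.]
px groove edge [305. 328.]
```

View pics/w21.png

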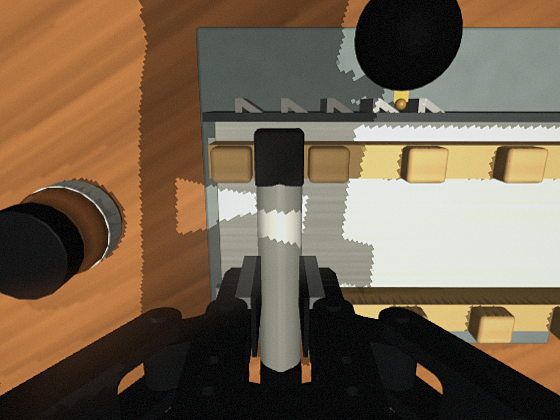

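```bash
python3 -m pendant '[[0,0,0,0,-0.0016,0.012,225],[0,0,0,0,-0.0016,0.02,225],[0,0,0,0,-0.0016,0.024,225],[0,0,0,0,-0.0016,0.024,225]]';python3 f.py; python3 place.py -.066
```

```text
t: 23.1
tool_pos: [0.4961, -0.362, 0.0522]
tcp_rot: [0.867, 0.498, -0.0, -0.0]
contact_force: [-0.1, -0.1, -0.5]
opening: 0.0151
tool F [-0.1 -0.1  0.5] 0.015086087746297034 [ 0.4961 -0.362   0.0522] 23.1
shift to z .06: [ 0.0006  0.0006 -0.0078] tray coords -0.0006 -0.0666 xang 59.732067487355685 [ 0.4961 -0.362   0.0522] 0.015086087746297034
```

```bash
python3 -m pendant '[[0,0,0,0.0003,0.0005,0.0015,225],[0,0,0,0.0003,0.0005,0.0015,225],[0,0,0,0.0003,0.0005,0.0015,180],[0,0,0,0.0003,0.0005,0.0015,170],[0,0,0,0.0003,0.0005,0.0015,170],[0,0,0,0,0,-0.03,170],[0,0,0,0,0,-0.07,170],[0,0,0,0,0,-0.11,150]]';python3 place.py -.066 w22
```

```text
t: 23.9
tool_pos: [0.4961, -0.3618, 0.1635]
tcp_rot: [0.867, 0.498, -0.0, -0.001]
contact_force: [0.1, -1.0, -0.2]
opening: 0.0349
shift to z .06: [ 0.0011 -0.0048  0.1114] tray coords 0.0034 -0.0669 xang 59.74203529853132 [ 0.4993 -0.3643  0.1714] 0.03479210609612961
px groove edge [262. 146.]
px groove edge [301. 146.]
px groove edge [263. 261.]
px groove edge [299. 261.]
```

View pics/w22.png

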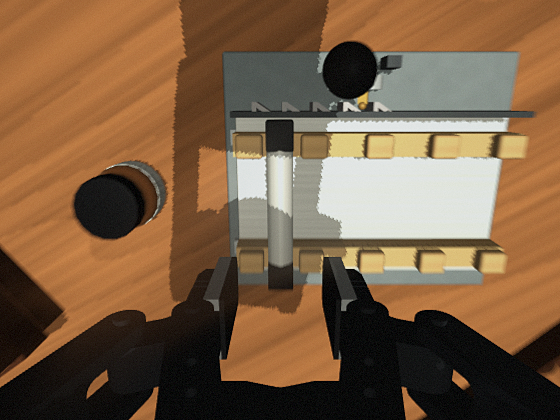

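```bash
python3 -m pendant '[[0,0,8,0.335,-0.109,-0.03,130],[0,0,16,0.335,-0.109,-0.02,130],[0,0,24,0.335,-0.109,-0.01,130],[0,0,32,0.335,-0.109,-0.01,130],[0,0,40,0.335,-0.109,-0.01,130],[0,0,48,0.335,-0.109,-0.01,130],[0,0,56,0.335,-0.109,-0.01,130],[0,0,61,0.335,-0.109,-0.01,130]]';python3 -m pendant '[[0,0,0,0,0,0,130],[0,0,0,0,0,0,130]]';python3 tube.py w23
```

```text
t: 24.75
tool_pos: [0.5716, -0.0139, 0.1726]
tcp_rot: [1.0, -0.012, 0.0, -0.001]
contact_force: [-0.8, -0.5, 0.7]
opening: 0.042
t: 24.95
tool_pos: [0.5709, -0.0179, 0.1724]
tcp_rot: [1.0, -0.01, -0.0, 0.0]
contact_force: [0.3, 0.4, 0.3]
opening: 0.0417
cen [0.5427 0.0793 0.01  ] ang 132.2 len 0.0987 shift [-0.0301 -0.0972  0.1624] px [285. 113.] [190.  10.]
cen [0.6378 0.001  0.01  ] ang 87.1 len 0.1003 shift [ 0.0667 -0.021   0.1624] px [357. 225.] [369. 100.]
cen [ 0.6618 -0.0033  0.01  ] ang 59.9 len 0.1058 shift [ 0.0908 -0.0171  0.1624] px [357. 225.] [431. 111.]
cen [ 0.7006 -0.0063  0.01  ] ang 104.1 len 0.1005 shift [ 0.1296 -0.015   0.1624] px [450. 230.] [431. 111.]
cen [ 0.5748 -0.0078  0.01  ] ang 88.8 len 0.1012 shift [ 0.0039 -0.0108  0.1625] px [284. 237.] [285. 113.]
tool x ang -1.197833112840745 [ 0.57079374 -0.01846987  0.17246381] F [0.3 0.3 0. ]
```

View pics/w23.png

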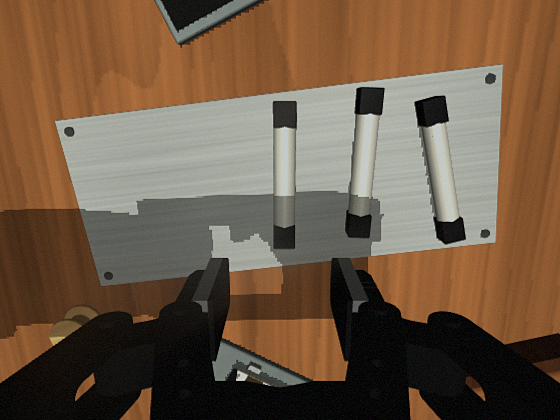

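```bash
python3 -m pendant '[[0,0,0,0.0038,-0.0108,0.05,130],[0,0,0,0.0038,-0.0108,0.1,130],[0,0,0,0.0038,-0.0108,0.145,130],[0,0,0,0.0038,-0.0108,0.158,130],[0,0,0,0.0038,-0.0108,0.159,130],[0,0,0,0.0038,-0.0108,0.159,150]]' 40; python3 f.py
python3 -m pendant '[[0,0,0,0,0,0,200],[0,0,0,0,0,0,215],[0,0,0,0,0,0,225],[0,0,0,0,0,0,225]]' 40; python3 f.py
python3 -m pendant '[[0,0,0,0,0,-0.02,225],[0,0,0,0,0,-0.05,225],[0,0,0,0,0,-0.09,225],[0,0,0,0,0,-0.13,225],[0,0,0,0,0,-0.16,225]]'; python3 f.py; python3 -c "
from h import *
shot('wrist','w24');print(tool([.5191,-.3238,.175]))"
```

```text
t: 25.6
tool_pos: [0.5765, -0.0079, 0.0152]
tcp_rot: [1.0, -0.011, 0.002, 0.0]
contact_force: [0.2, -0.1, 0.3]
opening: 0.0351
tool F [ 0.2  0.1 -0.3] 0.035068835869458505 [ 0.5765 -0.0079  0.0152] 25.6
t: 26.0
tool_pos: [0.5768, -0.0074, 0.0163]
tcp_rot: [1.0, -0.011, 0.002, 0.0]
contact_force: [-0.9, -0.8, 7.2]
opening: 0.0134
tool F [-0.9  0.8 -7.2] 0.01341492310391986 [ 0.5768 -0.0074  0.0163] 26.0
t: 26.5
tool_pos: [0.5759, -0.007, 0.1776]
tcp_rot: [1.0, -0.011, 0.003, 0.0]
contact_force: [0.0, -0.4, -0.4]
opening: 0.0132
tool F [0.  0.4 0.4] 0.013217738021513296 [ 0.5759 -0.007   0.1776] 26.5
[-0.05259711  0.3179062   0.0067748 ]
```

View pics/w24.png

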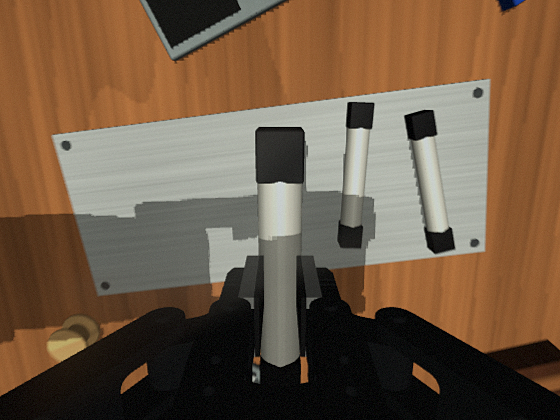

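```bash
python3 -m pendant '[[0,0,0,0,0,0.05,225],[0,0,0,0,0,0.1,225],[0,0,0,0,0,0.14,225],[0,0,0,0,0,0.155,225],[0,0,0,0,0,0.160,225],[0,0,0,0,0,0.160,225],[0,0,0,0,0,0.160,225]]'; python3 f.py
```

```text
t: 27.25
tool_pos: [0.5724, -0.007, 0.0162]
tcp_rot: [1.0, -0.011, -0.002, 0.0]
contact_force: [-9.6, 0.2, 17.1]
opening: 0.0135
tool F [ -9.7  -0.  -17.1] 0.013533624144034638 [ 0.5724 -0.007   0.0162] 27.25
```

```bash
python3 -m pendant '[[0,0,0,0,0,-0.001,170],[0,0,0,0,0,-0.001,150],[0,0,0,0,0,-0.001,130],[0,0,0,0,0,0.005,130],[0,0,0,0,0,0.0095,130],[0,0,0,0,0,0.0095,130]]'; python3 f.py; python3 -m pendant '[[0,0,0,0,0,0,190],[0,0,0,0,0,0,215],[0,0,0,0,0,0,225],[0,0,0,0,0,0,225]]' 40; python3 f.py
```

```text
t: 27.85
tool_pos: [0.5743, -0.0071, 0.003]
tcp_rot: [1.0, -0.011, -0.001, 0.0]
contact_force: [0.1, 0.1, -0.7]
opening: 0.042
tool F [ 0.1 -0.1  0.7] 0.04195580466154893 [ 0.5743 -0.0071  0.003 ] 27.85
t: 28.25
tool_pos: [0.5754, -0.0071, 0.0044]
tcp_rot: [1.0, -0.011, 0.0, 0.0]
contact_force: [1.0, 0.2, 2.0]
opening: 0.0161
tool F [ 1.  -0.2 -2. ] 0.016058303831660358 [ 0.5754 -0.0071  0.0044] 28.25
```

```bash
python3 -m pendant '[[0,0,0,0,0,-0.02,225],[0,0,0,0,0,-0.05,225],[0,0,0,0,0,-0.09,225],[0,0,0,0,0,-0.13,225],[0,0,0,0,0,-0.16,225],[0,0,0,0,0,-0.165,225]]'; python3 f.py; python3 -c "
from h import *
shot('wrist','w25');print(tool([.5191,-.3238,.175]))"
```

```text
t: 28.85
tool_pos: [0.5771, -0.0071, 0.1733]
tcp_rot: [1.0, -0.011, 0.004, 0.0]
contact_force: [-0.1, 0.1, -0.4]
opening: 0.0163
tool F [-0.1 -0.1  0.4] 0.016321518445671195 [ 0.5771 -0.0071  0.1733] 28.85
[-0.05015268  0.31785017 -0.00341924]
```

View pics/w25.png

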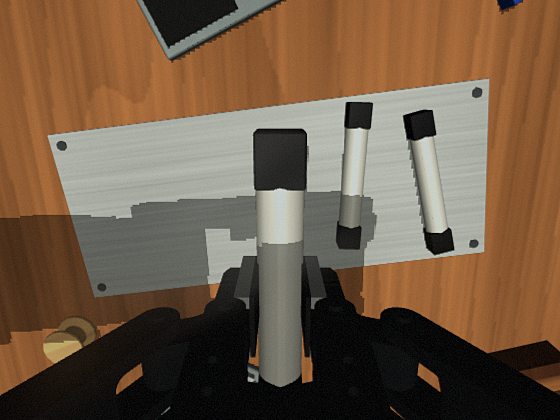

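```bash
python3 -m pendant '[[0,0,-8,-0.007,0.04,-0.01,225],[0,0,-16,-0.014,0.085,-0.01,225],[0,0,-24,-0.02,0.13,-0.01,225],[0,0,-32,-0.028,0.175,-0.01,225],[0,0,-40,-0.035,0.22,-0.01,225],[0,0,-48,-0.04,0.265,-0.01,225],[0,0,-56,-0.046,0.3,-0.01,225],[0,0,-61,-0.05,0.318,-0.004,225]]';python3 -m pendant '[[0,0,0,0,0,0,225],[0,0,0,0,0,0,225]]'; python3 place.py -.022 w26
```

```text
t: 29.7
tool_pos: [0.5168, -0.3267, 0.1714]
tcp_rot: [0.867, 0.499, -0.001, -0.001]
contact_force: [-0.0, -0.0, -1.4]
opening: 0.0159
t: 29.9
tool_pos: [0.5172, -0.3232, 0.1713]
tcp_rot: [0.868, 0.497, -0.001, -0.002]
contact_force: [0.1, -0.1, 0.8]
opening: 0.0166
shift to z .06: [-0.0002  0.002   0.1119] tray coords -0.0017 -0.0219 xang 59.68279839051775 [ 0.5177 -0.3228  0.1719] 0.016437816867585543
px groove edge [262. 147.]
px groove edge [300. 147.]
px groove edge [264. 259.]
px groove edge [298. 259.]
```

View pics/w26.png

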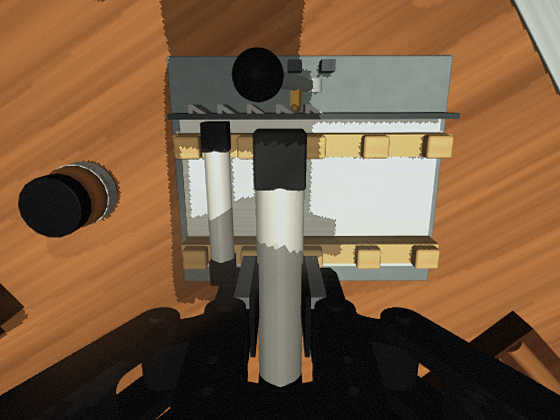

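```bash
python3 -m pendant '[[0,0,0,0,0.002,0.04,225],[0,0,0,0,0.002,0.08,225],[0,0,0,0,0.002,0.1,225],[0,0,0,0,0.002,0.105,225],[0,0,0,0,0.002,0.105,225]]';python3 place.py -.022 w27
```

```text
t: 30.45
tool_pos: [0.5201, -0.3238, 0.0679]
tcp_rot: [0.867, 0.498, -0.0, -0.0]
contact_force: [0.5, -0.2, -0.8]
opening: 0.0163
shift to z .06: [-0.0002 -0.0017  0.009 ] tray coords 0.0017 -0.0218 xang 59.78432471588049 [ 0.5207 -0.3245  0.069 ] 0.016209176084630926
px groove edge [249. 167.]
px groove edge [310. 167.]
px groove edge [253. 338.]
px groove edge [306. 338.]
```

View pics/w27.png

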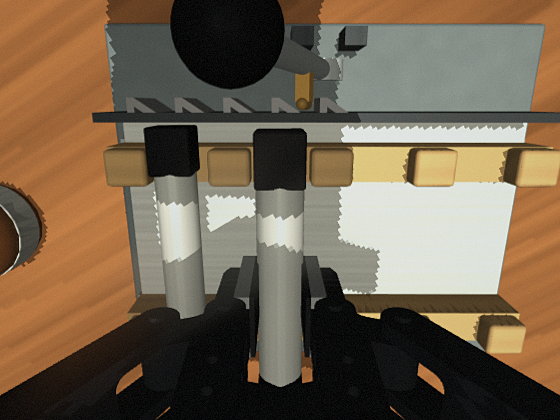

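```bash
python3 -m pendant '[[0,0,0,0,-0.0015,0.012,225],[0,0,0,0,-0.0015,0.02,225],[0,0,0,0,-0.0015,0.0255,225],[0,0,0,0,-0.0015,0.0255,225]]';python3 f.py; python3 place.py -.022
```

```text
t: 30.9
tool_pos: [0.5185, -0.3242, 0.0426]
tcp_rot: [0.867, 0.498, 0.0, 0.0]
contact_force: [0.1, 0.9, -0.2]
opening: 0.0166
tool F [ 0.9 -0.4  0.2] 0.01659688426025722 [ 0.5185 -0.3242  0.0426] 30.9
shift to z .06: [ 0.0007  0.0003 -0.0174] tray coords -0.0003 -0.0227 xang 59.732499304720264 [ 0.5185 -0.3242  0.0426] 0.01659688426025722
```

```bash
python3 -m pendant '[[0,0,0,0.0005,0,0.0015,225],[0,0,0,0.0005,0,0.0015,225],[0,0,0,0.0005,0,0.0015,180],[0,0,0,0.0005,0,0.0015,172],[0,0,0,0.0005,0,0.0015,172],[0,0,0,0,0,-0.03,172],[0,0,0,0,0,-0.07,172],[0,0,0,0,0,-0.11,150]]';python3 place.py -.022 w28
```

```text
t: 31.7
tool_pos: [0.5182, -0.3239, 0.1532]
tcp_rot: [0.867, 0.498, -0.0, -0.001]
contact_force: [0.8, 0.6, 0.2]
opening: 0.0351
shift to z .06: [ 0.0008 -0.0046  0.1011] tray coords 0.0034 -0.0228 xang 59.7393561060649 [ 0.5216 -0.3262  0.1611] 0.03517383604922761
px groove edge [261. 148.]
px groove edge [302. 148.]
px groove edge [263. 267.]
px groove edge [300. 267.]
```

View pics/w28.png

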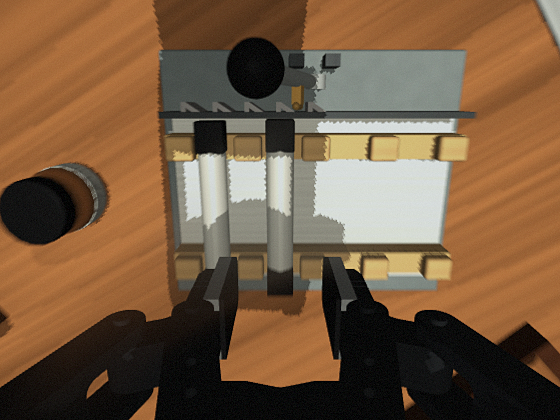

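```bash
python3 -m pendant '[[0,0,8,0.03,-0.005,-0.03,130],[0,0,16,0.329,-0.06,-0.015,130],[0,0,24,0.329,-0.06,-0.015,130],[0,0,32,0.329,-0.06,-0.015,130],[0,0,40,0.329,-0.06,-0.015,130],[0,0,48,0.329,-0.06,-0.015,130],[0,0,56,0.329,-0.06,-0.015,130],[0,0,63,0.329,-0.06,-0.015,130]]';python3 -m pendant '[[0,0,0,0,0,0,130],[0,0,0,0,0,0,130]]';python3 tube.py w29
```

```text
t: 32.55
tool_pos: [0.6336, -0.0046, 0.1667]
tcp_rot: [1.0, -0.029, 0.0, -0.001]
contact_force: [-0.6, -1.7, -0.2]
opening: 0.0419
t: 32.75
tool_pos: [0.6322, -0.0101, 0.1672]
tcp_rot: [1.0, -0.027, -0.0, 0.0]
contact_force: [0.1, -0.3, 1.2]
opening: 0.042
cen [ 0.7018 -0.0062  0.01  ] ang 104.0 len 0.1008 shift [ 0.0694 -0.0084  0.1574] px [381. 239.] [351. 120.]
cen [0.639  0.0007 0.01  ] ang 87.2 len 0.1009 shift [ 0.0063 -0.0119  0.1574] px [288. 238.] [288. 112.]
cen [ 0.6631 -0.0035  0.01  ] ang 60.1 len 0.1065 shift [ 0.0306 -0.009   0.1574] px [288. 238.] [351. 120.]
tool x ang -3.1816772870289616 [ 0.63213667 -0.010698    0.16742282] F [-1.   0.1 -0.6]
```

View pics/w29.png

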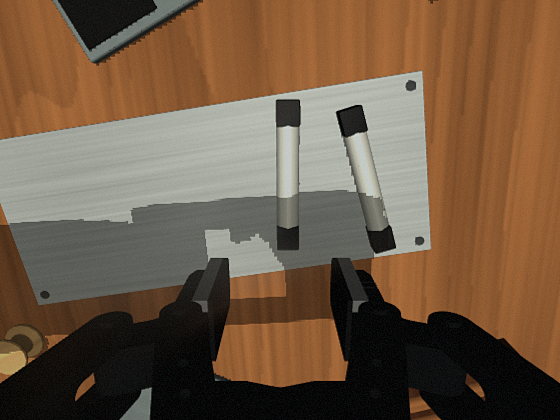

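```bash
python3 -m pendant '[[0,0,0,0.0055,-0.0117,0.05,130],[0,0,0,0.0055,-0.0117,0.1,130],[0,0,0,0.0055,-0.0117,0.14,130],[0,0,0,0.0055,-0.0117,0.156,130],[0,0,0,0.0055,-0.0117,0.16,130],[0,0,0,0.0055,-0.0117,0.16,130],[0,0,0,0.0055,-0.0117,0.16,130]]' 40; python3 f.py
python3 -m pendant '[[0,0,0,0,0,0,190],[0,0,0,0,0,0,215],[0,0,0,0,0,0,225],[0,0,0,0,0,0,225]]' 40; python3 f.py
```

```text
t: 33.5
tool_pos: [0.6398, 0.0008, 0.0093]
tcp_rot: [1.0, -0.029, 0.002, 0.0]
contact_force: [0.4, 0.5, 0.8]
opening: 0.0417
tool F [ 0.4 -0.5 -0.8] 0.04167706851356688 [0.6398 0.0008 0.0093] 33.5
t: 33.9
tool_pos: [0.6396, 0.0014, 0.0094]
tcp_rot: [1.0, -0.028, 0.001, 0.0]
contact_force: [-0.2, -0.7, 5.8]
opening: 0.0163
tool F [-0.2  0.7 -5.8] 0.016324770635562064 [0.6396 0.0014 0.0094] 33.9
```

```bash
python3 -m pendant '[[0,0,0,0,0,-0.02,225],[0,0,0,0,0,-0.05,225],[0,0,0,0,0,-0.09,225],[0,0,0,0,0,-0.13,225],[0,0,0,0,0,-0.16,225],[0,0,0,0,0,-0.165,225]]' 50; python3 f.py; python3 -c "
from h import *
shot('wrist','w30');print(tool([.5413,-.2858,.175]))"
```

```text
t: 34.5
tool_pos: [0.6408, 0.0017, 0.1775]
tcp_rot: [1.0, -0.028, 0.004, -0.0]
contact_force: [1.6, 0.8, -0.8]
opening: 0.0157
tool F [ 1.5 -0.9  0.8] 0.015714752012137723 [0.6408 0.0017 0.1775] 34.5
[-0.08218425  0.29264093  0.00029347]
```

View pics/w30.png

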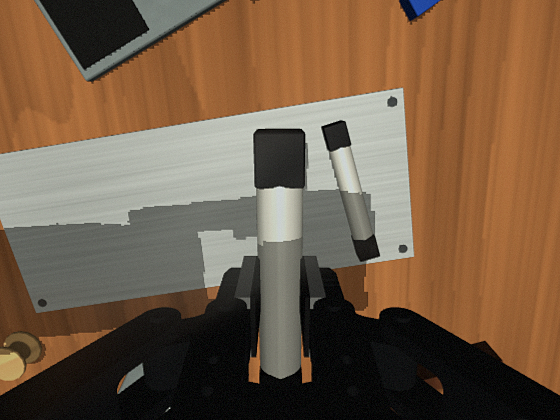

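```bash
python3 -m pendant '[[0,0,-8,-0.01,0.04,-0.005,225],[0,0,-16,-0.022,0.08,-0.005,225],[0,0,-24,-0.034,0.12,-0.005,225],[0,0,-32,-0.046,0.16,-0.005,225],[0,0,-40,-0.058,0.2,-0.005,225],[0,0,-48,-0.07,0.24,-0.005,225],[0,0,-56,-0.078,0.275,-0.005,225],[0,0,-63,-0.082,0.293,0.0,225]]';python3 -m pendant '[[0,0,0,0,0,0,225],[0,0,0,0,0,0,225]]'; python3 place.py .022 w31
```

```text
t: 35.35
tool_pos: [0.5384, -0.2887, 0.1711]
tcp_rot: [0.866, 0.499, -0.001, -0.001]
contact_force: [0.6, 0.3, -0.3]
opening: 0.0158
t: 35.55
tool_pos: [0.5393, -0.2856, 0.171]
tcp_rot: [0.868, 0.497, -0.001, -0.002]
contact_force: [0.4, 0.2, -0.3]
opening: 0.0159
shift to z .06: [0.0002 0.0019 0.1115] tray coords -0.0016 0.0218 xang 59.66167441741117 [ 0.5398 -0.2852  0.1715] 0.01588125148164206
px groove edge [263. 147.]
px groove edge [300. 146.]
px groove edge [264. 259.]
px groove edge [299. 259.]
```

View pics/w31.png

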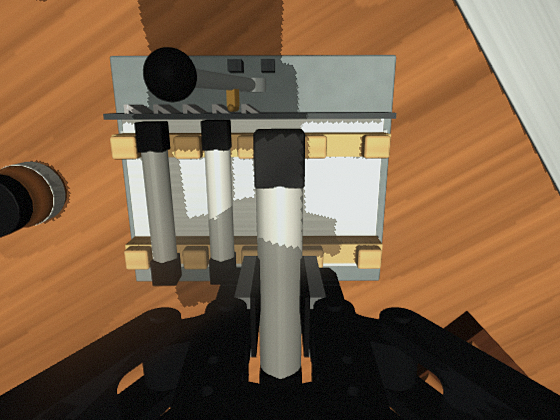

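```bash
python3 -m pendant '[[0,0,0,0,0.001,0.04,225],[0,0,0,0,0.001,0.08,225],[0,0,0,0,0.001,0.1,225],[0,0,0,0,0.001,0.103,225],[0,0,0,0,0.001,0.103,225]]';python3 place.py .022 w32
```

```text
t: 36.1
tool_pos: [0.5414, -0.2858, 0.0695]
tcp_rot: [0.867, 0.498, -0.0, -0.0]
contact_force: [-0.7, -0.1, 0.3]
opening: 0.0156
shift to z .06: [ 0.0001 -0.001   0.0107] tray coords 0.0009 0.0219 xang 59.77584332873751 [ 0.542  -0.2864  0.0707] 0.015674274630386426
px groove edge [251. 168.]
px groove edge [311. 168.]
px groove edge [254. 337.]
px groove edge [307. 337.]
```

View pics/w32.png

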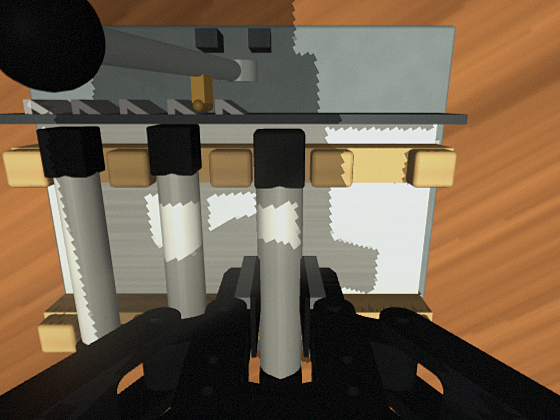

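```bash
python3 -m pendant '[[0,0,0,0,0,0.01,225],[0,0,0,0,0,0.018,225],[0,0,0,0,0,0.0225,225],[0,0,0,0,0,0.0225,225]]';python3 f.py; python3 place.py .022
```

```text
t: 36.55
tool_pos: [0.541, -0.2868, 0.0474]
tcp_rot: [0.867, 0.498, 0.0, 0.0]
contact_force: [-0.3, 0.4, 2.4]
opening: 0.0162
tool F [ 0.2 -0.5 -2.4] 0.016155896966708924 [ 0.541  -0.2868  0.0474] 36.55
shift to z .06: [ 0.001  -0.0003 -0.0126] tray coords 0.0003 0.021 xang 59.72815776917884 [ 0.541  -0.2868  0.0474] 0.016155896966708924
```

Light contact; release and rise.

```bash
python3 -m pendant '[[0,0,0,0.0005,0,0.0003,225],[0,0,0,0.0005,0,0.0003,180],[0,0,0,0.0005,0,0.0003,172],[0,0,0,0.0005,0,0.0003,172],[0,0,0,0,0,-0.03,172],[0,0,0,0,0,-0.07,172],[0,0,0,0,0,-0.11,150]]';python3 place.py .022 w33
```

```text
t: 37.25
tool_pos: [0.5406, -0.2865, 0.1577]
tcp_rot: [0.867, 0.498, -0.0, -0.001]
contact_force: [1.3, -1.0, 1.2]
opening: 0.0353
shift to z .06: [ 0.0008 -0.0052  0.1057] tray coords 0.0039 0.0212 xang 59.74161772779309 [ 0.5442 -0.2885  0.1657] 0.034921794851003524
px groove edge [262. 146.]
px groove edge [302. 146.]
px groove edge [264. 264.]
px groove edge [300. 264.]
```

View pics/w33.png

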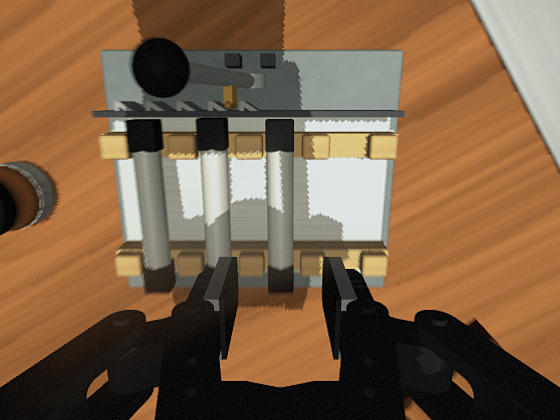

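```bash
python3 -m pendant '[[0,0,0,0.03,0,-0.03,130],[0,0,8,0.08,-0.002,-0.01,130],[0,0,16,0.314,-0.002,-0.01,130],[0,0,24,0.314,-0.002,-0.01,130],[0,0,32,0.314,-0.002,-0.01,130],[0,0,40,0.314,-0.002,-0.01,130],[0,0,46,0.314,-0.002,-0.01,130],[0,0,46,0.314,-0.002,-0.01,130]]';python3 -m pendant '[[0,0,0,0,0,0,130],[0,0,0,0,0,0,130]]';python3 tube.py w34
```

```text
t: 38.1
tool_pos: [0.6994, -0.0096, 0.166]
tcp_rot: [0.993, 0.122, 0.001, -0.001]
contact_force: [-0.6, -0.5, 0.7]
opening: 0.0414
t: 38.3
tool_pos: [0.6968, -0.0156, 0.1668]
tcp_rot: [0.993, 0.12, -0.001, 0.0]
contact_force: [-0.6, -0.8, 0.4]
opening: 0.0416
cen [ 0.7028 -0.0063  0.01  ] ang 103.8 len 0.1005 shift [ 0.0082 -0.008   0.157 ] px [290. 242.] [290. 118.]
tool x ang 13.683345664647693 [ 0.69681135 -0.01592348  0.16705106] F [-0.2  0.3  0.7]
```

View pics/w34.png

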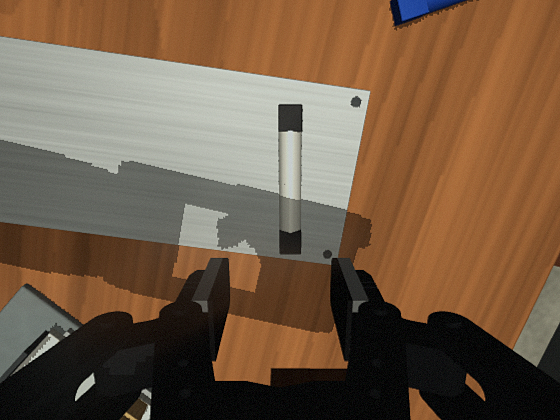

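```bash
python3 -m pendant '[[0,0,0,0.0075,-0.0078,0.05,130],[0,0,0,0.0075,-0.0078,0.1,130],[0,0,0,0.0075,-0.0078,0.14,130],[0,0,0,0.0075,-0.0078,0.156,130],[0,0,0,0.0075,-0.0078,0.161,130],[0,0,0,0.0075,-0.0078,0.161,130],[0,0,0,0.0075,-0.0078,0.161,130]]' 40; python3 f.py
python3 -m pendant '[[0,0,0,0,0,0,190],[0,0,0,0,0,0,215],[0,0,0,0,0,0,225],[0,0,0,0,0,0,225]]' 40; python3 f.py
```

```text
t: 39.05
tool_pos: [0.7047, -0.0056, 0.0089]
tcp_rot: [0.993, 0.119, 0.002, 0.0]
contact_force: [0.6, -0.0, -0.3]
opening: 0.0419
tool F [0.6 0.2 0.3] 0.04187793962484562 [ 0.7047 -0.0056  0.0089] 39.05
t: 39.45
tool_pos: [0.7041, -0.0052, 0.0083]
tcp_rot: [0.993, 0.12, 0.002, 0.0]
contact_force: [-0.8, -1.0, 5.9]
opening: 0.0164
tool F [-1.   0.8 -5.9] 0.016432263070846137 [ 0.7041 -0.0052  0.0083] 39.45
```

```bash
python3 -m pendant '[[0,0,0,0,0,-0.02,225],[0,0,0,0,0,-0.05,225],[0,0,0,0,0,-0.09,225],[0,0,0,0,0,-0.13,225],[0,0,0,0,0,-0.16,225],[0,0,0,0,0,-0.165,225]]' 50; python3 f.py; python3 -c "
from h import *
shot('wrist','w35');print(tool([.5635,-.2478,.175]))"
```

```text
t: 40.05
tool_pos: [0.7051, -0.0051, 0.1767]
tcp_rot: [0.993, 0.12, 0.005, 0.001]
contact_force: [0.7, 0.8, 0.6]
opening: 0.0158
tool F [ 0.9 -0.6 -0.6] 0.015834714599611114 [ 0.7051 -0.0051  0.1767] 40.05
[-0.19439899  0.20227414 -0.00098782]
```

View pics/w35.png

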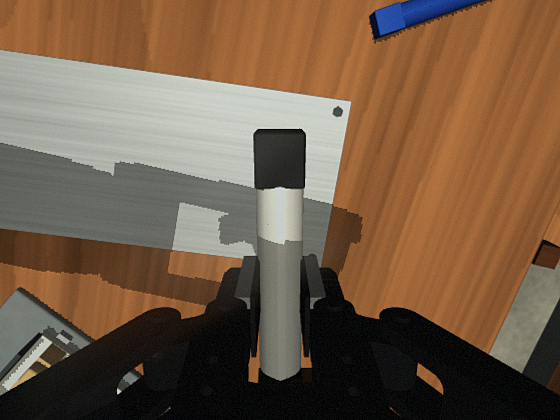

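```bash
python3 -m pendant '[[0,0,-8,-0.02,0.02,-0.005,225],[0,0,-16,-0.05,0.05,-0.005,225],[0,0,-24,-0.08,0.08,-0.005,225],[0,0,-32,-0.11,0.113,-0.005,225],[0,0,-40,-0.14,0.145,-0.005,225],[0,0,-46,-0.17,0.177,-0.005,225],[0,0,-46,-0.19,0.198,0,225],[0,0,-46,-0.1945,0.2025,0,225]]';python3 -m pendant '[[0,0,0,0,0,0,225],[0,0,0,0,0,0,225]]'; python3 place.py .066 w36
```

```text
t: 40.9
tool_pos: [0.559, -0.2501, 0.1687]
tcp_rot: [0.868, 0.496, -0.002, -0.002]
contact_force: [0.9, 0.1, -0.6]
opening: 0.016
t: 41.1
tool_pos: [0.5623, -0.2471, 0.1704]
tcp_rot: [0.867, 0.498, -0.0, -0.001]
contact_force: [-0.2, -0.1, 0.1]
opening: 0.0156
shift to z .06: [-0.0005  0.0013  0.1107] tray coords -0.0012 0.0664 xang 59.80886038390863 [ 0.5626 -0.2468  0.1707] 0.01589980904295219
px groove edge [262. 146.]
px groove edge [299. 146.]
px groove edge [263. 258.]
px groove edge [298. 258.]
```

View pics/w36.png

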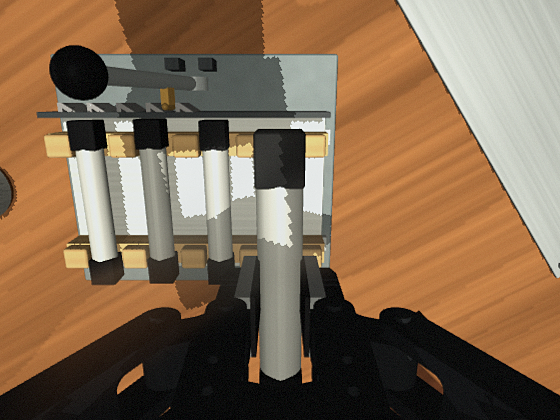

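```bash
python3 -m pendant '[[0,0,0,-0.0005,0.001,0.04,225],[0,0,0,-0.0005,0.001,0.08,225],[0,0,0,-0.0005,0.001,0.1,225],[0,0,0,-0.0005,0.001,0.103,225],[0,0,0,-0.0005,0.001,0.103,225]]';python3 place.py .066 w37
```

```text
t: 41.65
tool_pos: [0.5634, -0.2481, 0.0681]
tcp_rot: [0.867, 0.499, -0.0, -0.0]
contact_force: [0.6, 0.0, -0.6]
opening: 0.0163
shift to z .06: [ 0.0005 -0.0008  0.0091] tray coords 0.0008 0.0655 xang 59.80558533120091 [ 0.564  -0.2487  0.0691] 0.015908650863347924
px groove edge [251. 169.]
px groove edge [312. 169.]
px groove edge [255. 339.]
px groove edge [308. 339.]
```

View pics/w37.png

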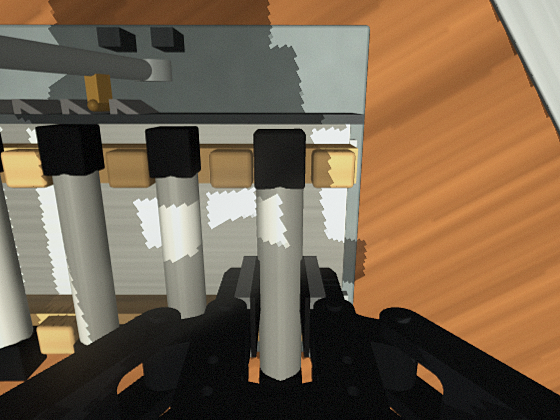

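```bash
python3 -m pendant '[[0,0,0,0.0005,0,0.01,225],[0,0,0,0.0005,0,0.018,225],[0,0,0,0.0005,0,0.0215,225],[0,0,0,0.0005,0,0.0215,225]]';python3 f.py; python3 place.py .066
```

```text
t: 42.1
tool_pos: [0.5629, -0.2486, 0.0466]
tcp_rot: [0.867, 0.498, -0.0, 0.0]
contact_force: [-0.3, 0.4, 0.1]
opening: 0.0157
tool F [ 0.2 -0.4 -0.1] 0.01571184347810666 [ 0.5629 -0.2486  0.0466] 42.1
shift to z .06: [ 0.001   0.0001 -0.0134] tray coords -0.0001 0.065 xang 59.73218986044919 [ 0.5629 -0.2486  0.0466] 0.01571184347810666
```

```bash
python3 -m pendant '[[0,0,0,0.0005,0,0.001,225],[0,0,0,0.0005,0,0.001,225],[0,0,0,0.0005,0,0.001,180],[0,0,0,0.0005,0,0.001,172],[0,0,0,0.0005,0,0.001,172],[0,0,0,0,0,-0.03,172],[0,0,0,0,0,-0.07,172],[0,0,0,0,0,-0.12,150]]';
python3 -m pendant '[[0,0,0,-0.05,-0.02,-0.05,150],[0,0,0,-0.066,-0.04,-0.08,150],[0,0,0,-0.066,-0.04,-0.08,150],[0,0,0,-0.066,-0.04,-0.08,150]]';python3 place.py 0 w38; python3 -c "
from h import *
shot('top','t38')"
```

```text
t: 42.9
tool_pos: [0.5618, -0.248, 0.166]
tcp_rot: [0.867, 0.498, -0.001, -0.002]
contact_force: [0.2, 0.8, 0.2]
opening: 0.035
t: 43.3
tool_pos: [0.495, -0.2861, 0.2485]
tcp_rot: [0.868, 0.497, 0.001, 0.002]
contact_force: [0.0, 0.7, 0.5]
opening: 0.0349
shift to z .06: [0.0008 0.04   0.1866] tray coords -0.0401 -0.0009 xang 59.69309068130129 [ 0.4951 -0.2853  0.2466] 0.035034241692435325
px groove edge [268. 177.]
px groove edge [296. 177.]
px groove edge [269. 262.]
px groove edge [295. 262.]
```

View pics/w38.png

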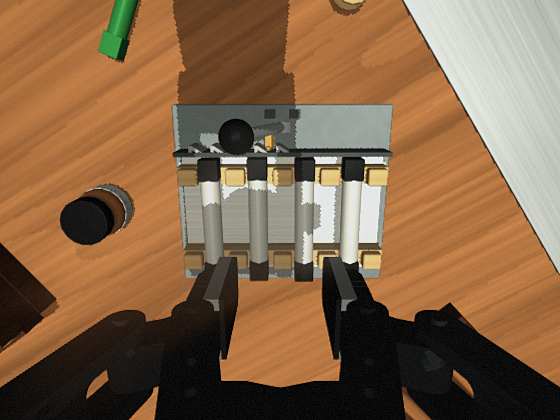

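View pics/t38.png

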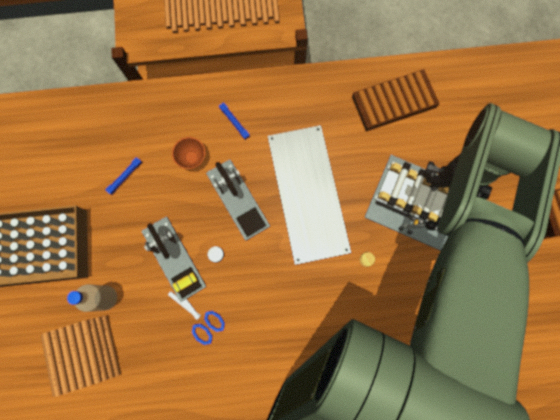

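```bash
python3 -m pendant '[[0,0,0,-0.04,-0.03,0,255],[0,0,0,-0.072,-0.045,0,255],[0,0,0,-0.072,-0.045,0,255],[0,0,0,-0.072,-0.045,0.04,255],[0,0,0,-0.072,-0.045,0.05,255],[0,0,0,-0.072,-0.045,0.05,255]]' 40;python3 place.py 0 w39
```

```text
t: 44.0
tool_pos: [0.4196, -0.3234, 0.1937]
tcp_rot: [0.867, 0.499, -0.001, -0.003]
contact_force: [0.4, 0.5, 0.3]
opening: -0.0001
shift to z .06: [0.0718 0.0855 0.1353] tray coords -0.085 -0.0721 xang 59.805212864984576 [ 0.4205 -0.3242  0.1955] 7.664674756105644e-05
px groove edge [353. 249.]
px groove edge [384. 249.]
px groove edge [347. 339.]
px groove edge [377. 339.]
```

View pics/w39.png

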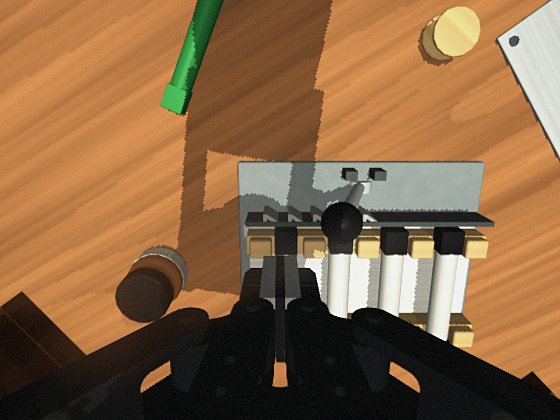

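```bash
python3 -m pendant '[[0,0,0,0,0,0.04,255],[0,0,0,0,0,0.07,255],[0,0,0,0,0,0.092,255],[0,0,0,0,0,0.096,255],[0,0,0,0,0,0.096,255]]';python3 place.py 0 w40; python3 f.py
```

```text
t: 44.55
tool_pos: [0.4209, -0.3252, 0.1012]
tcp_rot: [0.867, 0.498, 0.0, 0.0]
contact_force: [0.4, -0.8, 0.2]
opening: 0.0
shift to z .06: [0.0728 0.0836 0.0422] tray coords -0.0836 -0.0729 xang 59.767225386653024 [ 0.4212 -0.3255  0.102 ] -0.00018019885726840135
px groove edge [385. 304.]
px groove edge [430. 304.]
px groove edge [374. 422.]
px groove edge [415. 422.]
tool F [ 0.3 -0.1 -0.8] -0.00018019885726840135 [ 0.4212 -0.3255  0.102 ] 44.6
```

View pics/w40.png

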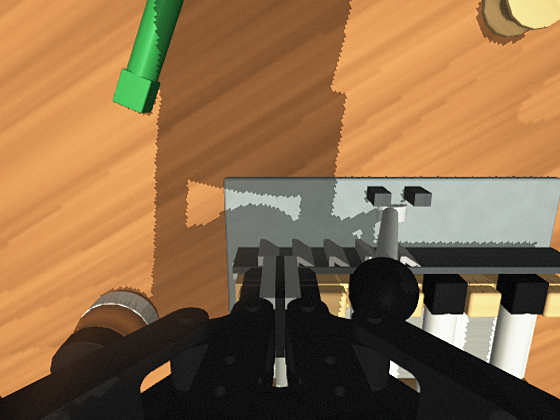

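```bash
python3 -c "
from h import *
shot('side','s40');crop('s40','s40a',230,100,400,340,2.5)"
```

```text
(no output)
```

View pics/s40a.png

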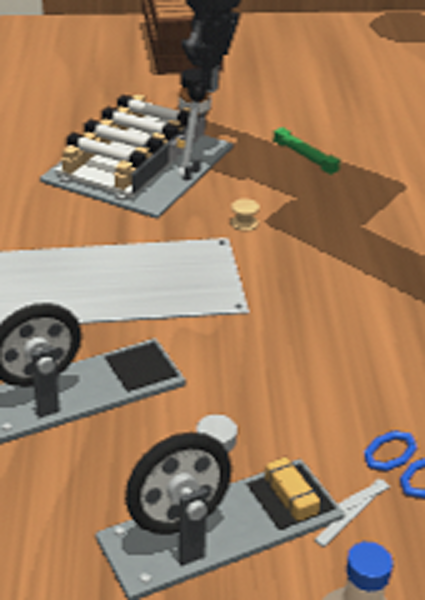

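```bash
python3 -m pendant '[[0,0,0,0.01,0,0,255],[0,0,0,0.02,0,0,255],[0,0,0,0.03,0,0,255],[0,0,0,0.04,0,0,255],[0,0,0,0.05,0,0,255],[0,0,0,0.06,0,0,255],[0,0,0,0.068,0,0,255],[0,0,0,0.074,0,0,255]]'; python3 f.py;python3 place.py 0 w41
```

```text
t: 45.45
tool_pos: [0.4583, -0.2613, 0.1014]
tcp_rot: [0.867, 0.499, 0.0, 0.002]
contact_force: [-0.8, -5.6, -0.8]
opening: -0.0001
tool F [-5.2  2.1  0.9] -8.906241021133018e-05 [ 0.4583 -0.2613  0.1014] 45.45
shift to z .06: [-0.0021  0.084   0.0415] tray coords -0.0841 0.002 xang 59.821180267862715 [ 0.4586 -0.2607  0.1012] -0.00020515941511110178
px groove edge [256. 304.]
px groove edge [301. 304.]
px groove edge [258. 421.]
px groove edge [299. 421.]
```

View pics/w41.png

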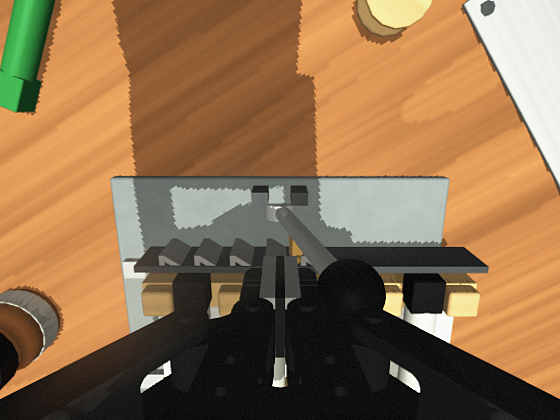

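```bash
python3 -m pendant '[[0,0,0,0.003,0,0,255],[0,0,0,0.003,0,0,255]]'; python3 f.py
python3 -m pendant '[[0,0,0,0.003,0,0,255],[0,0,0,0.003,0,0,255]]'; python3 f.py
```

```text
t: 45.7
tool_pos: [0.4597, -0.2588, 0.101]
tcp_rot: [0.867, 0.498, 0.0, 0.001]
contact_force: [0.4, -4.8, 0.3]
opening: -0.0001
tool F [-3.9  2.8 -0.3] -9.615697057860795e-05 [ 0.4597 -0.2588  0.101 ] 45.7
t: 45.9
tool_pos: [0.4608, -0.2564, 0.1007]
tcp_rot: [0.867, 0.498, -0.0, 0.001]
contact_force: [-1.0, -6.4, -1.8]
opening: 0.0004
tool F [-6.1  2.3  1.8] 0.0003609041386012489 [ 0.4608 -0.2564  0.1007] 45.9
```

```bash
python3 -m pendant '[[0,0,0,0.003,0,0,255],[0,0,0,0.003,0,0,255]]'; python3 f.py
python3 -m pendant '[[0,0,0,0.002,0,0,255],[0,0,0,0.002,0,0,255]]'; python3 f.py;python3 place.py 0 w42
```

```text
t: 46.1
tool_pos: [0.4616, -0.2548, 0.1006]
tcp_rot: [0.867, 0.499, -0.001, 0.002]
contact_force: [-1.2, -9.5, -2.3]
opening: -0.0001
tool F [-8.8  3.7  2.3] -0.00010345671536143917 [ 0.4616 -0.2548  0.1006] 46.1
t: 46.3
tool_pos: [0.4618, -0.2544, 0.1005]
tcp_rot: [0.866, 0.499, -0.003, 0.002]
contact_force: [-4.6, -14.5, -1.3]
opening: -0.0001
tool F [-14.9   3.3   1.4] -0.00010847251691079679 [ 0.4618 -0.2544  0.1005] 46.3
shift to z .06: [-0.009   0.0844  0.0407] tray coords -0.0845 0.009 xang 59.886612897378264 [ 0.4618 -0.2544  0.1005] 0.00018841467986582987
px groove edge [242. 305.]
px groove edge [288. 305.]
px groove edge [246. 423.]
px groove edge [287. 423.]
```

View pics/w42.png

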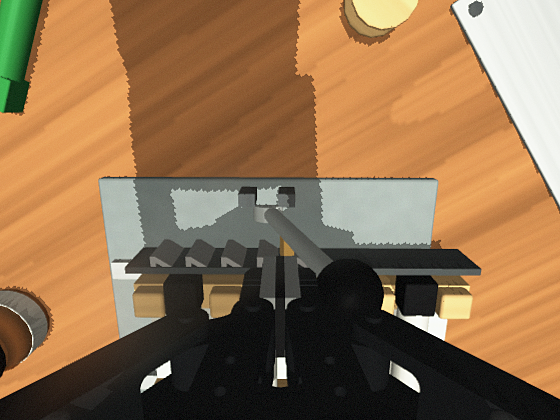

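```bash
python3 -m pendant '[[0,0,0,-0.01,0,0,255],[0,0,0,-0.02,0,0,255],[0,0,0,-0.032,0,0,255],[0,0,0,-0.044,0,0,255],[0,0,0,-0.056,0,0,255],[0,0,0,-0.068,0,0,255],[0,0,0,-0.08,0,0,255],[0,0,0,-0.087,0,0,255]]';python3 -m pendant '[[0,0,0,0,0,0,255],[0,0,0,0,0,0,255]]'; python3 f.py;python3 place.py 0 w43
```

```text
t: 47.15
tool_pos: [0.4185, -0.3275, 0.1007]
tcp_rot: [0.867, 0.498, 0.0, -0.0]
contact_force: [-0.6, -0.2, 0.2]
opening: -0.0001
t: 47.35
tool_pos: [0.419, -0.3266, 0.1007]
tcp_rot: [0.867, 0.498, 0.0, -0.0]
contact_force: [-0.4, 0.3, 0.4]
opening: 0.0001
tool F [ 0.  -0.5 -0.4] 8.012377554227956e-05 [ 0.419  -0.3266  0.1007] 47.35
shift to z .06: [0.0746 0.0851 0.0408] tray coords -0.085 -0.0747 xang 59.74160960701879 [ 0.4191 -0.3264  0.1007] -2.5846583196775697e-06
px groove edge [389. 306.]
px groove edge [434. 306.]
px groove edge [378. 424.]
px groove edge [419. 424.]
```

View pics/w43.png

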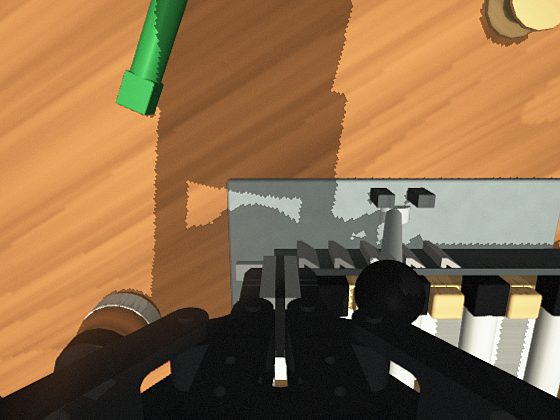

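```bash
python3 -m pendant '[[0,0,0,0.012,0,0,255],[0,0,0,0.024,0,0,255],[0,0,0,0.036,0,0,255],[0,0,0,0.048,0,0,255],[0,0,0,0.06,0,0,255],[0,0,0,0.07,0,0,255],[0,0,0,0.078,0,0,255],[0,0,0,0.084,0,0,255]]'; python3 f.py; python3 -m pendant '[[0,0,0,0.003,0,0,255],[0,0,0,0.003,0,0,255],[0,0,0,0.003,0,0,255]]'; python3 f.py;python3 place.py 0
```

```text
t: 48.2
tool_pos: [0.4615, -0.254, 0.1002]
tcp_rot: [0.866, 0.499, -0.001, 0.001]
contact_force: [-4.8, -14.7, -4.0]
opening: -0.0001
tool F [-15.1   3.2   4. ] -0.0001406377880017593 [ 0.4615 -0.254   0.1002] 48.2
t: 48.5
tool_pos: [0.4615, -0.254, 0.1002]
tcp_rot: [0.866, 0.5, -0.003, 0.002]
contact_force: [-6.2, -15.3, -1.8]
opening: -0.0001
tool F [-16.3   2.3   1.9] -6.362395288010467e-05 [ 0.4615 -0.254   0.1002] 48.5
shift to z .06: [-0.0093  0.0848  0.0403] tray coords -0.0849 0.0092 xang 59.9570469552068 [ 0.4615 -0.254   0.1002] -6.362395288010467e-05
```

At the stop (16 N, y = 9 mm). Return.

```bash
python3 -m pendant '[[0,0,0,-0.01,0,0,255],[0,0,0,-0.02,0,0,255],[0,0,0,-0.032,0,0,255],[0,0,0,-0.044,0,0,255],[0,0,0,-0.056,0,0,255],[0,0,0,-0.068,0,0,255],[0,0,0,-0.08,0,0,255],[0,0,0,-0.087,0,0,255]]';python3 -m pendant '[[0,0,0,0,0,0,255],[0,0,0,0,0,0,255]]'; python3 f.py;python3 place.py 0 w44
```

```text
t: 49.3
tool_pos: [0.4186, -0.3275, 0.1008]
tcp_rot: [0.867, 0.498, 0.0, 0.0]
contact_force: [-0.7, -1.0, 0.4]
opening: 0.0
t: 49.5
tool_pos: [0.419, -0.3266, 0.1007]
tcp_rot: [0.867, 0.498, 0.0, -0.0]
contact_force: [-0.4, -0.4, -1.1]
opening: 0.0002
tool F [-0.5 -0.2  1.1] 0.00023140269603379906 [ 0.419  -0.3266  0.1007] 49.5
shift to z .06: [0.0746 0.0851 0.0408] tray coords -0.085 -0.0747 xang 59.740292419162955 [ 0.4191 -0.3264  0.1007] -0.0002629005735597695
px groove edge [389. 306.]
px groove edge [434. 306.]
px groove edge [378. 424.]
px groove edge [419. 424.]
```

View pics/w44.png

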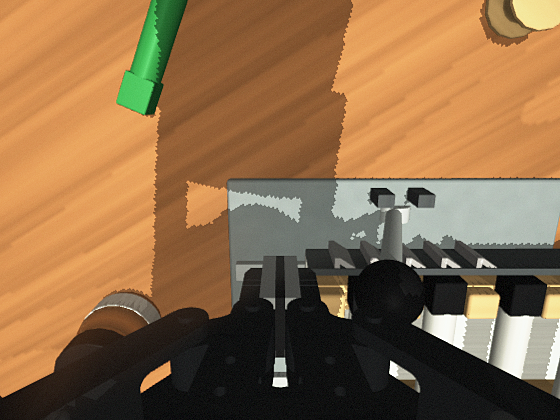

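Two notches. Third stroke.

```bash
python3 -m pendant '[[0,0,0,0.012,0,0,255],[0,0,0,0.024,0,0,255],[0,0,0,0.036,0,0,255],[0,0,0,0.048,0,0,255],[0,0,0,0.06,0,0,255],[0,0,0,0.07,0,0,255],[0,0,0,0.078,0,0,255],[0,0,0,0.084,0,0,255]]'; python3 f.py; python3 -m pendant '[[0,0,0,0.003,0,0,255],[0,0,0,0.003,0,0,255],[0,0,0,0.003,0,0,255]]'; python3 f.py;python3 place.py 0;
python3 -m pendant '[[0,0,0,-0.01,0,0,255],[0,0,0,-0.02,0,0,255],[0,0,0,-0.032,0,0,255],[0,0,0,-0.044,0,0,255],[0,0,0,-0.056,0,0,255],[0,0,0,-0.068,0,0,255],[0,0,0,-0.08,0,0,255],[0,0,0,-0.087,0,0,255]]';python3 -m pendant '[[0,0,0,0,0,0,255],[0,0,0,0,0,-0.03,255],[0,0,0,0,0,-0.08,255],[0,0,0,0,0,-0.13,255],[0,0,0,0,0,-0.15,255],[0,0,0,0,0,-0.15,255]]'; python3 f.py;python3 place.py 0 w45;python3 -c "
from h import *
shot('side','s45');crop('s45','s45a',190,100,400,340,2.5);shot('top','t45')"
```

```text
t: 50.35
tool_pos: [0.4615, -0.2541, 0.1002]
tcp_rot: [0.866, 0.499, -0.001, 0.001]
contact_force: [-6.1, -16.2, -5.2]
opening: 0.0004
tool F [-17.    2.9   5.3] 0.00039399420842180395 [ 0.4615 -0.2541  0.1002] 50.35
t: 50.65
tool_pos: [0.4616, -0.2541, 0.1002]
tcp_rot: [0.866, 0.5, -0.003, 0.002]
contact_force: [-6.9, -14.9, -3.1]
opening: -0.0002
tool F [-16.3   1.5   3.2] -0.00018537403499412398 [ 0.4616 -0.2541  0.1002] 50.65
shift to z .06: [-0.0092  0.0848  0.0403] tray coords -0.0849 0.0092 xang 59.95449435889875 [ 0.4616 -0.2541  0.1002] -0.00018537403499412398
t: 51.45
tool_pos: [0.4185, -0.3275, 0.1007]
tcp_rot: [0.867, 0.497, 0.0, -0.0]
contact_force: [0.2, -0.4, -0.7]
opening: -0.0001
t: 52.05
tool_pos: [0.4207, -0.3274, 0.2547]
tcp_rot: [0.867, 0.498, 0.002, 0.004]
contact_force: [0.8, 0.5, -1.0]
opening: -0.0001
tool F [0.8 0.4 1. ] -5.8714097643809014e-05 [ 0.4207 -0.3274  0.2547] 52.05
shift to z .06: [0.0745 0.0839 0.1924] tray coords -0.0845 -0.0746 xang 59.76562122106781 [ 0.4196 -0.3266  0.2521] 0.00010266084749022114
px groove edge [344. 219.]
px groove edge [371. 219.]
px groove edge [340. 297.]
px groove edge [366. 297.]
```

View pics/w45.png

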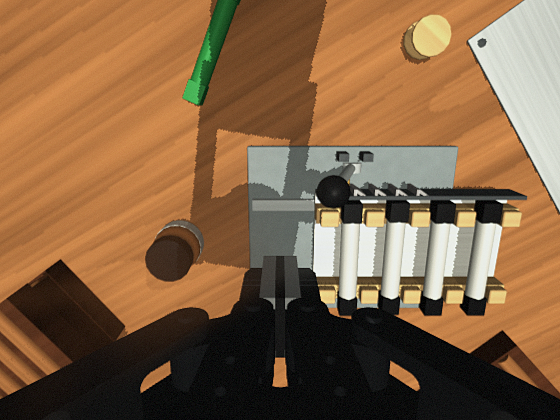

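View pics/s45a.png

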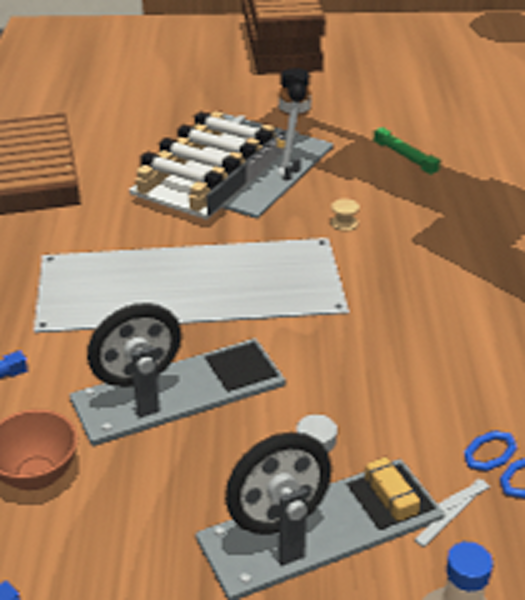

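View pics/t45.png

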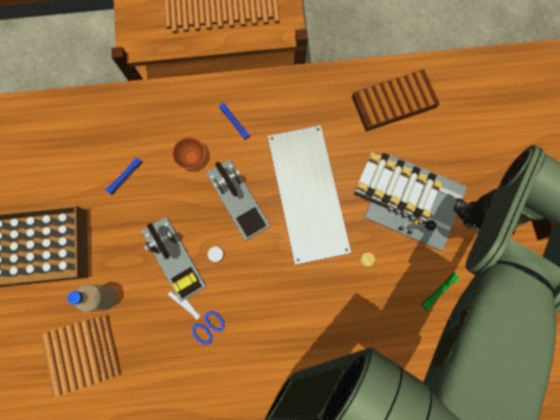

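Run:
```python
from seg import *
W={}
for n in ['t45','s45']:
    cn='top' if n[0]=='t' else 'side'
    im=cv2.imread(f'pics/{n}.png');c=cam(cn);hsv=cv2.cvtColor(im,cv2.COLOR_BGR2HSV)
    for b in blobs(im,(hsv[:,:,1]>110)&(hsv[:,:,2]>130)&(hsv[:,:,0]>17)&(hsv[:,:,0]<35),15,1500):
        X=onz(c,*b[0],.030)
        if abs(X[0]-.371)<.05 and abs(X[1]-.324)<.05: print(n,b[0],b[1],X)
c=cam('wrist')
for u in (328,373,420,465,511):
    X=onz(c,u,218,.054)[:2]-[.5302,-.3048];a=np.radians(-30.3);print(X@[np.cos(a),np.sin(a)],X@[-np.sin(a),np.cos(a)])
crop('w45','w45a',300,140,540,330,3.3)
```

```text
t45 [183.87711864 282.12711864] 236 [0.37182937 0.32549263 0.03      ]
s45 [340.84615385 285.07692308] 26 [0.38151706 0.30087822 0.03      ]
s45 [346.01680672 292.19327731] 119 [0.37184623 0.32272244 0.03      ]
s45 [352.02040816 300.10204082] 49 [0.36094187 0.34605512 0.03      ]
-0.04993627124483144 -0.02916188017318512
-0.04995309480351443 0.013602252214771557
-0.04997066474391369 0.05826362686454121
-0.04998748575209671 0.10102127608675623
-0.05000467927126158 0.1447258182488701
```

View pics/w45a.png

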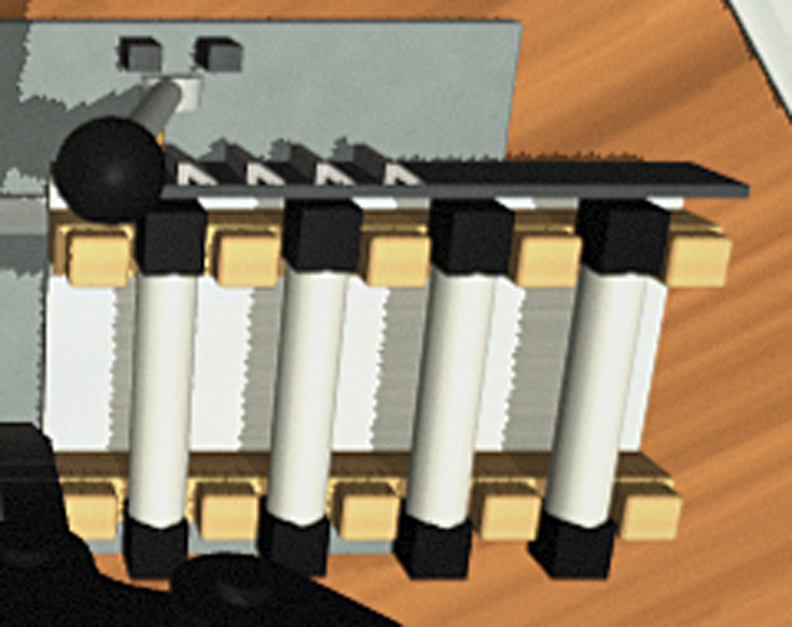

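```bash
python3 -c "
from station import arm
arm.close_job()"
```

```text
the job is handed in; nothing more can be done
```

The job is done and handed in at about 52 s of the 210 s allowed.

- **Wheels:** I rocked both wheels well over to the left and to the right. The left-hand wheel flopped over with under about 1 N, met force only at its stop, and stayed leaning, so it is the loose one. The right-hand wheel yielded springily, at about 9.5 N each way. I left the loose wheel leaning to the right.
- **Weight:** It lies on the left-hand stand's pad. The last top and side views put it within about 2 mm of the pad's centre.
- **Tubes:** All four were on the plate and now lie one to a groove, seated and centred on the rails. I gripped one too high, so I put it back on the plate and took it again lower before placing it.
- **Lever:** Three full strokes, each pushed to the stop (about 15 N) and returned to rest. The tray had moved on about 58 to 60 mm in the last wrist picture, which fits three notches.

The last pictures show the tubes still seated, the lever at rest, the weight on its pad and the bystanders where they were. The gripper was clear of everything.

Two measurements disagreed:
- My two-view height for the rail tops came out at about 62 mm against the 54 mm that follows from the text. I took 54 mm, and the tubes seated at it.
- In the last tray check, the rail position along the tray's length read 8 mm off. I put this down to a roughly picked pixel row and did not measure it again.

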